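# Deburr the drilled cover of a module dock, then load its bays

### The job

The cable hole in the cover of the three-bay dock has just been drilled: take the deburring tool from its block, put the blade down into the hole and run it round the hole's edge in one full clockwise circle (seen from above), starting and finishing at the front side, where the bays open, with light, steady contact all the way. Only then, so that no burr can fall on them, slide every plug-in module that lies on the desk fully home into a bay of its own, nose first with its handle out at the front. At the end the tool must stand in its block again; leave the tape roll and the side cutters where they are.

Things in the scene. Friction and masses are not known exactly. Their poses are not given: they have to be found in the camera images.
- dock: Fixed dock for plug-in modules, on the desk: 84 deep (x) x 185 wide (y) x 61 high. Origin: centre of its underside; x points from its front (towards the robot) to its rear, y to its left, z up. Grey power base; above it three bays side by side, open at the front, under one flat bare aluminium cover with a round hole over the middle bay. A ledge level with the bay floors juts 35 out at the front.
- hole (a point): Centre of the drilled hole at the cover's top face (61 above the desk); axes as the dock. Round through-hole 40 in diameter in the 4 thick cover; below it lies the middle bay, 47 wide, its floor 24 below this point. The dock's front is on the -x side: clockwise from above, starting at the front, is -x, +y (left), +x (rear), -y (right), -x.
- bay_1 (a point): Right bay: middle of its mouth at the dock's front, on the bay's floor (37 above the desk); axes as the dock, x points into the bay. Each bay is 47 wide, 20 high, 76 deep to its back wall; its side walls are 11 thick with rounded noses as a lead-in; bay pitch 58. Any module fits any bay: 1.5 play on either side, 4 in height. The keyboard in front is up to 26 high.
- bay_2 (a point): Middle bay, under the hole, as bay_1.
- bay_3 (a point): Left bay, as bay_1.
- module_a_grip (a point): A plug-in module (2 or 3 of 3 alike are present), flat and loose on the desk, 140 g. Point: centre of its grey pull handle with black grip pads, 17 above the underside; x points from handle to nose, z up. Flat aluminium case 77 long (x) x 44 wide x 16 thick; the handle at its rear end is a block 32 long x 14 wide x 34 high (grip it across the 14 from above), its underside level with the case's.
- module_a_nose (a point): Middle of that module's nose (leading end face), 8 above its underside, 93 ahead of the handle's centre; axes as the module. Fully home, the nose touches the bay's back wall and only the handle sticks out at the front, over the ledge.
- module_b_grip (a point): Another plug-in module (2 or 3 of 3 alike are present), flat and loose on the desk, 140 g. Point: centre of its grey pull handle with black grip pads, 17 above the underside; x points from handle to nose, z up. Flat aluminium case 77 long (x) x 44 wide x 16 thick; the handle at its rear end is a block 32 long x 14 wide x 34 high (grip it across the 14 from above), its underside level with the case's.
- module_b_nose (a point): Middle of that module's nose (leading end face), 8 above its underside, 93 ahead of the handle's centre; axes as the module. Fully home, the nose touches the bay's back wall and only the handle sticks out at the front, over the ledge.
- module_c_grip (a point): A third plug-in module (2 or 3 of 3 alike are present), flat and loose on the desk, 140 g. Point: centre of its grey pull handle with black grip pads, 17 above the underside; x points from handle to nose, z up. Flat aluminium case 77 long (x) x 44 wide x 16 thick; the handle at its rear end is a block 32 long x 14 wide x 34 high (grip it across the 14 from above), its underside level with the case's.
- module_c_nose (a point): Middle of that module's nose (leading end face), 8 above its underside, 93 ahead of the handle's centre; axes as the module. Fully home, the nose touches the bay's back wall and only the handle sticks out at the front, over the ledge.
- tool_block: Fixed wooden block that holds the deburring tool, 56 x 56 x 60 high on a 64 x 64 foot 6 high. Origin: centre of its underside.
- block_mouth (a point): Centre of the block's hole at its top face (60 above the desk): 20 in diameter, 56 deep, 3 chamfer.
- deburrer_grip (a point): Deburring tool, loose, upright in the block, about 120 g. Point: centre of its grey handle, 22 x 22 and 86 long, flats square to x and y (grip across either pair from above); z points up. Below: a black collar 29 in diameter whose underside, 49 below this point, rests on the block; a ferrule tapering from 16 to 11, 16 long; the blade, its tip 101 below this point. Tool top 46 above it.
- blade: The tool's blade: a round steel pin 6 in diameter, 36 long below the ferrule, in line with the handle. It sits in a springy bush 46 above its tip (this origin) and yields sideways in any direction, up to 0.2 rad: about 1.2 N per mm where it touches an edge 14 above the tip, up to about 6 mm, and springs back.
- blade_tip (a point): The blade's lowest point; with the blade unloaded it lies on the tool's axis.
- tape_roll: Black roll of tape, 63 in diameter, 18 high, on the desk before the dock: a bystander. Origin: middle of its underside.
- side_cutter: Side cutters with red grips, 62 x 107 x 16, on the desk before the dock: a bystander. Origin: middle of its underside.
Not all that is in view belongs to the job. Of the things that look like the part that bears deburrer_grip, the larger one is meant.

How it is judged:
By the outcome, as a careful person would: the job done as asked, in the order asked, and still so for the second after the job is handed in, with the robot touching nothing.
Of module_a, module_b, module_c only 2 to 3 are there at a start; the rules pass over those that are not, and their reading is None.
At some moment in a run one of module_a, module_b, module_c may be knocked a few centimetres aside while the robot is not near it.
It also fails if it takes over 192 s, if anything falls off the work surface, if the arm or the gripper's body presses on something with over 40 N, if the wrist force passes 120 N, or if a joint passes its speed limit or range.

### The arm

A 6-joint arm with a two-finger parallel gripper is mounted at the origin on a cart in front of the work surface, level with it; the furniture and walls round the work are solid. World frame = base frame: x ahead of the robot, y to its left, z up, the work surface at z = 0. Lengths are in m, angles in rad, forces in N, time in s.
With the tool pointing down it reaches from about 0.35 to 0.925 m from the base axis. Payload 6.4 kg.
Tool frame: the origin (TCP) lies at the very end of the fingers, on their centre line; the grasp point (between the pads) lies 19 mm behind it; z points along the fingers, y is the line along which they close (so a half turn about z gives the same grasp; the last joint's range is limited). The gripper opens to 94 mm and grips with 3 to 60 N. Pads are 16 mm wide; open, the fingers measure 119 mm over their backs; the gripper's body (75 mm by 177 mm) begins 78 mm behind the grasp point.
Start: joints at [-1.41, 0.245, 1.558, -0, 1.339, -0.174], TCP at [0.214, -0.614, 0.174] pointing down, gripper open.
Joint ranges: [-3.13, 3.13], [-1.02, 2.26], [0.13, 2.54], [-0.95, 4.09], [0.21, 2.88], [-2.74, 2.74]. Speed limits (rad/s): [2.57, 2.57, 3.14, 3.14, 3.14, 3.14].

### API

Orientations are given as a unit quaternion [x, y, z, w].
In Python, from station import robot, imaging gives the robot as it stands.
- The arm moves only by the tool carry_out, never from a script. Its argument "targets" is a list of rows, each a list of 6 numbers: the shift along the tool's x, y, z in m, then the turn, a rotation vector about the tool's x, y, z in degrees. In form: [[tx, ty, tz, ax, ay, az], ...]. A call has 1 to 8 rows; each row shifts and turns the commanded pose from where the row before left it, along the tool's axes as they then stand; what a row does not reach is not made up. A row lasts 1/12 s, in which the tool goes at most 41.7 mm and 7.16 degrees, less where a joint would pass 70% of its speed; a pose out of reach is approached as far as the arm can. A call with a gripper value outside its range is refused whole. "claw" is the opening, from 0 (shut) to 1 (fully open), set as the call begins (left out, the last holds). The fingers move at their own pace and stop on an object; "squeeze" is the grip in N (left out, the last holds). Time passes only in rows, so rows that do not move let the fingers close. It gives the time, the measured TCP pose, the force, the opening and the grip force at its end, in the units of the state.
- robot.get_obs(): the state, without advancing time (a new reading comes with each control period).
- imaging.capture(name): name is "scene" or "top" or "wrist"; returns a dict with "image" (480x640x3 uint8, red, green, blue), "range_z" (480x640 float32, m along the optical axis (not along the pixel's ray), 0 where there is no reading), "fx", "fy", "cx", "cy" (pixels), "extrinsics" (4x4, takes a point from camera to world coordinates). Camera axes: x right, y down, z forward; pixel columns grow to the right and rows downward; lengths in m; the calibration is good to about 2 mm. A picture is of the moment at which its call begins.
- robot.sign_off(): hands the job in; it is judged then, once.
The state is a dict: "time": time; "qpos": joint angles; "qvel": joint speeds; "joint_efforts": joint torques, N m; "tool_pos": TCP position; "ee_rot": TCP orientation; "ft_force": force on the tool from outside, world axes, zero at the start; "ft_torque": the same for the moment, N m; "finger_gap": finger opening in m; "grasp_force": force on a finger pad.
Only numpy, scipy, OpenCV 4.12 (cv2) and the standard library are available. Lean on these libraries where they do the work, as an engineer would, in place of code of your own. Each camera call takes 0.05 s, during which the arm holds its last target. There are 200 camera calls.

## Working session

There is one attempt and no reset: what is moved stays moved. The work goes in short steps, Python scripts to look and compute and a tool call to move; the robot and the scene stay as the last step left them, time stands still between calls to the robot, and variables do not carry over. Pictures are saved under pics/ and viewed, at most 14 in all, crops included, and the job is handed in when it is done.

Besides the shell and the picture viewer there is one more tool, called after ">>>" by a JSON object that holds its "api" and its "payload", one argument or row to a line. carry_out: Moves the arm, as the interface text tells. Its arguments: {"type":"object","properties":{"targets":{"type":"array","items":{"type":"array","items":{"type":"number"}}},"claw":{"type":"number"},"squeeze":{"type":"number"}},"required":["targets"]}

```bash
ls; mkdir -p pics; python3 - <<'E'
from station import robot, imaging
import cv2, numpy as np, pickle
o=robot.get_obs(); print(o)
for n in ["scene","top"]:
    c=imaging.capture(n); pickle.dump(c,open(f"pics/{n}0.pkl","wb"))
    cv2.imwrite(f"pics/{n}0.png",c["image"][:,:,::-1]); print(n,c["fx"],c["cx"],c["cy"],c["extrinsics"].round(3).tolist())
E
```

```text
pics
{'time': 0.0, 'qpos': array([-1.41011953e+00,  2.45781596e-01,  1.55897059e+00, -4.42075221e-06,
        1.33867965e+00, -1.74117950e-01]), 'qvel': array([ 0.00122514,  0.00152413,  0.00109077,  0.00252207, -0.00045686,
        0.0009383 ]), 'joint_efforts': array([ 6.04378492e-04, -4.15843463e+01, -3.14595795e+01,  6.85349316e-02,
        3.32150445e-02, -1.47573473e-04]), 'tool_pos': array([ 0.21346395, -0.6132756 ,  0.17278952]), 'ee_rot': array([ 9.86021245e-01,  1.66617102e-01,  4.02954479e-06, -9.19583105e-04]), 'ft_force': array([-0.24705945,  0.38030514, -0.00547014]), 'ft_torque': array([-0.04413968,  0.02133381,  0.05065372]), 'grasp_force': 0.0, 'finger_gap': 0.09364601498283281}
scene 564.4802479388295 319.10078226958444 237.0259622872206 [[0.677, 0.282, -0.679, 1.302], [0.735, -0.291, 0.612, -0.828], [-0.025, -0.914, -0.404, 0.56], [0.0, 0.0, 0.0, 1.0]]
top 520.0609213074881 321.7687999041565 236.43611224973714 [[-0.019, -0.989, 0.148, 0.383], [-1.0, 0.022, 0.019, -0.123], [-0.022, -0.147, -0.989, 0.98], [0.0, 0.0, 0.0, 1.0]]
```

View pics/scene0.png

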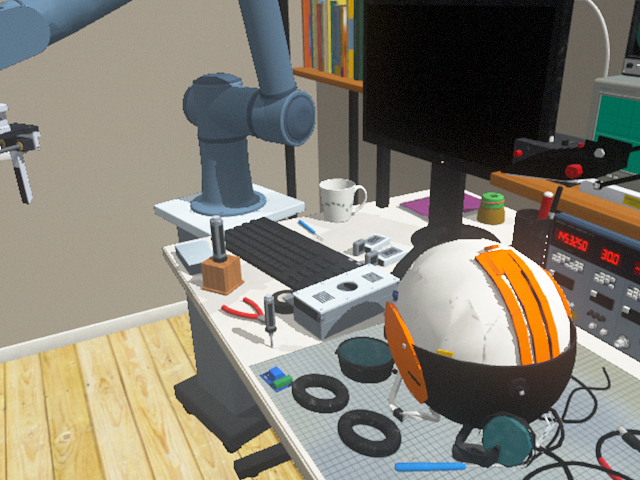

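View pics/top0.png

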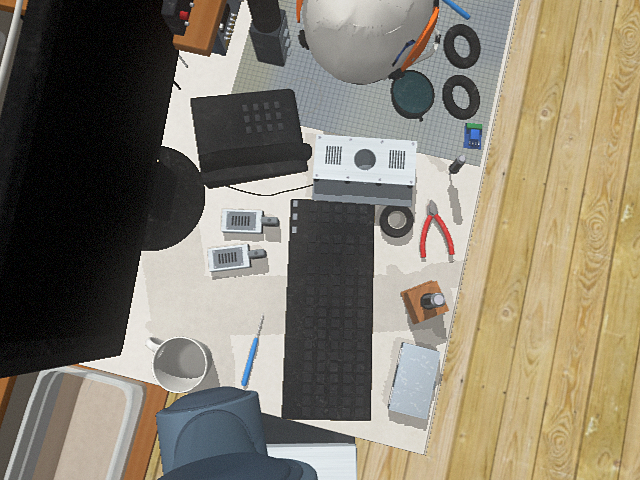

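The scene view shows the dock at (345,295) with its hole at (347,286). The tool block with the tool is at (221,265), a thin look-alike stands at (270,320), and two modules lie at (375,245). In the top view the dock hole is at (365,160), the modules at (242,221) and (230,258), the tape at (396,220) and the cutters at (437,232). There are two tool candidates: (432,300) in the wooden block, and the smaller screwdriver-like one at (457,165). The larger one, upright in the block, fits the description. I'll measure now and check it in an enlarged crop.

```bash
cat > h.py <<'E'
import numpy as np, cv2, pickle
from scipy.spatial.transform import Rotation as R
def cloud(c):
    z=c["range_z"].astype(float); v,u=np.mgrid[:480,:640]
    p=np.stack([(u-c["cx"])/c["fx"]*z,(v-c["cy"])/c["fy"]*z,z],-1)
    E=c["extrinsics"]; w=p@E[:3,:3].T+E[:3,3]; w[z==0]=np.nan; return w
def ray(c,u,v,h):
    E=c["extrinsics"]; d=E[:3,:3]@np.array([(u-c["cx"])/c["fx"],(v-c["cy"])/c["fy"],1]); o=E[:3,3]
    return o+d*(h-o[2])/d[2]
def rect(P):
    r=cv2.minAreaRect((P[:,:2]*1000).astype(np.float32)); return np.round(r[0],1),np.round(r[1],1),round(r[2],1)
E
python3 - <<'E'
from h import *
c=pickle.load(open("pics/top0.pkl","rb")); w=cloud(c)
def reg(n,u0,u1,v0,v1,z0,z1):
    P=w[v0:v1,u0:u1].reshape(-1,3); P=P[(P[:,2]>z0)&(P[:,2]<z1)]; print(n,len(P),rect(P),np.median(P[:,2]).round(4)); return P
reg("cover",300,430,125,215,.055,.068)
reg("block",395,460,275,330,.053,.066)
reg("tooltop",395,465,275,330,.12,.30)
reg("m1case",215,285,205,236,.011,.020)
reg("m1hand",215,285,205,236,.028,.04)
reg("m2case",200,270,240,275,.011,.020)
reg("m2hand",200,275,240,275,.028,.04)
reg("tape",375,415,200,240,.012,.024)
reg("kb",280,380,195,420,.005,.03)
reg("lookalike",440,480,150,180,.02,.3)
g=w[300:420,440:441]
# hole
m=((w[...,2]>.055)&(w[...,2]<.068)).astype(np.uint8)[125:215,300:430]
cs,_=cv2.findContours(1-m,cv2.RETR_LIST,cv2.CHAIN_APPROX_NONE)
for k in cs:
    if 150<cv2.contourArea(k)<900:
        e=cv2.fitEllipse(k); print(e, ray(c,e[0][0]+300,e[0][1]+125,.061))
im=c["image"][:,:,::-1]
a=cv2.resize(im[120:340,380:480],None,fx=2.7,fy=2.7,interpolation=cv2.INTER_CUBIC)
b=cv2.resize(im[120:280,190:430],None,fx=2,fy=2,interpolation=cv2.INTER_CUBIC)
o=np.zeros((600,760,3),np.uint8); o[:a.shape[0],:a.shape[1]]=a; o[:320,275:275+480]=b; cv2.imwrite("pics/crop1.png",o)
E
```

```text
cover 4290 (array([ 662.5, -172.9]), array([212.7,  85.9]), 84.3) 0.0611
block 744 (array([ 402.1, -288.7]), array([56.1, 56.9]), 20.0) 0.0604
tooltop 225 (array([ 401.7, -287.9]), array([22. , 22.1]), 87.2) 0.1511
m1case 922 (array([559.3,  30.8]), array([109.2,  45.3]), 86.1) 0.0163
m1hand 128 (array([556.7,  -8.2]), array([30.4, 13.6]), 88.9) 0.0334
m2case 947 (array([492.9,  54.9]), array([ 44.4, 108.4]), 5.6) 0.0163
m2hand 126 (array([496.6,  17. ]), array([14.4, 32. ]), 5.3) 0.0337
tape 638 (array([ 553. , -245.9]), array([57.9, 62.2]), 0.6) 0.0182
kb 18295 (array([ 397.2, -117.9]), array([181.4, 399.8]), 88.0) 0.023
lookalike 198 (array([ 644.9, -352.2]), array([19.1, 16.6]), 81.7) 0.0816
((64.30286407470703, 34.514434814453125), (19.470287322998047, 20.906475067138672), 92.63665008544922) [ 0.6604032  -0.18648161  0.061     ]
```

View pics/crop1.png

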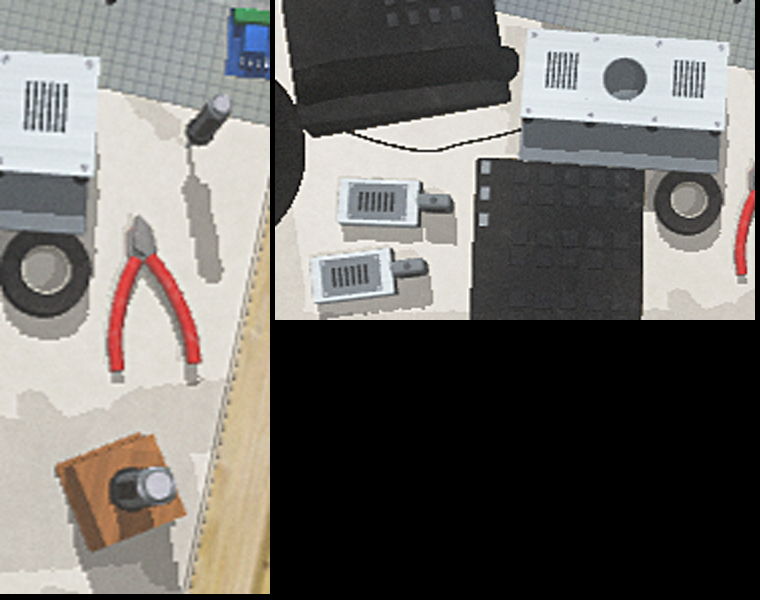

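The crop confirms it: the larger handle in the wooden block at crop (150,485) is the deburring tool, and the thin one at (210,115) is the look-alike. The rest of the layout is the dock with its hole and two modules whose noses point left (+y). I'll raise the arm, turn it to the flats and move above the tool.

>>> {"api": "carry_out", "payload": {
  "targets": [
    [0, 0, -0.02, 0, 0, 5.5],
    [0, 0, -0.02, 0, 0, 5.5],
    [0, 0, -0.02, 0, 0, 5.5],
    [0, 0, -0.02, 0, 0, 5.5],
    [0.0144, -0.028, 0, 0, 0, 0],
    [0.0144, -0.028, 0, 0, 0, 0],
    [0.0144, -0.028, 0, 0, 0, 0],
    [0.0144, -0.028, 0, 0, 0, 0]
  ],
  "claw": 1
}}

```text
time: 0.77
tool_pos: [0.2769, -0.5034, 0.2533]
ee_rot: [1.0, -0.025, -0.0, -0.0]
ft_force: [0.4, -1.0, 0.8]
finger_gap: 0.0936
grasp_force: 0.0
```

>>> {"api": "carry_out", "payload": {
  "targets": [
    [0.0144, -0.028, 0, 0, 0, 0],
    [0.0144, -0.028, 0, 0, 0, 0],
    [0.0144, -0.028, 0, 0, 0, 0],
    [0.0144, -0.028, 0, 0, 0, 0],
    [0.0144, -0.028, 0, 0, 0, 0],
    [0.0144, -0.028, 0, 0, 0, 0],
    [0.0144, -0.028, 0, 0, 0, 0],
    [0.0144, -0.028, 0, 0, 0, 0]
  ]
}}

```text
time: 1.43
tool_pos: [0.403, -0.2852, 0.2535]
ee_rot: [1.0, -0.025, -0.0, -0.0]
ft_force: [1.0, -0.2, 0.1]
finger_gap: 0.094
grasp_force: 0.0
```

```bash
cat >> h.py <<'E'
def obs():
    from station import robot
    o=robot.get_obs(); r=R.from_quat(o["ee_rot"]).as_matrix(); return o,r
def go(x,y,z,phi):
    o,r=obs(); p=o["tool_pos"]; f=np.degrees(np.arctan2(r[1,0],r[0,0]))
    d=r.T@(np.array([x,y,z])-p); print("t",round(o["time"],2),"pos",p.round(4),"phi",f.round(2),"tilt",np.degrees(np.arccos(-r[2,2])).round(2),"F",o["ft_force"].round(2),"gap",round(o["finger_gap"],4),"| shift",d.round(4),"turn z",round(f-phi,2))
E
python3 - <<'E'
from h import *; from station import imaging
go(.4017,-.2879,.25,-2.8)
c=imaging.capture("wrist"); pickle.dump(c,open("pics/w1.pkl","wb")); cv2.imwrite("pics/w1.png",c["image"][:,:,::-1]); print(c["fx"],c["extrinsics"].round(3).tolist())
w=cloud(c); P=w.reshape(-1,3)
for n,z0,z1 in (("top",.12,.17),("block",.053,.066)):
    m=(P[:,2]>z0)&(P[:,2]<z1)&(np.hypot(P[:,0]-.402,P[:,1]+.288)<.06); Q=P[m]; print(n,len(Q)); 
    if len(Q)>20: print(rect(Q),np.percentile(Q[:,2],[5,50,95]).round(4))
E
```

```text
t 1.43 pos [ 0.403  -0.2852  0.2535] phi -2.83 tilt 0.03 F [ 0.95 -0.16  0.15] gap 0.094 | shift [-0.0012  0.0028  0.0035] turn z -0.03
333.5215774057536 [[-0.049, -0.97, -0.238, 0.472], [-0.999, 0.048, 0.011, -0.288], [0.0, 0.239, -0.971, 0.464], [0.0, 0.0, 0.0, 1.0]]
top 551
(array([ 404.1, -289.3]), array([22.4, 22.4]), 7.3) [0.1288 0.1509 0.1555]
block 1412
(array([ 403.7, -289.3]), array([56. , 56.1]), 19.9) [0.0588 0.0602 0.0618]
```

View pics/w1.png

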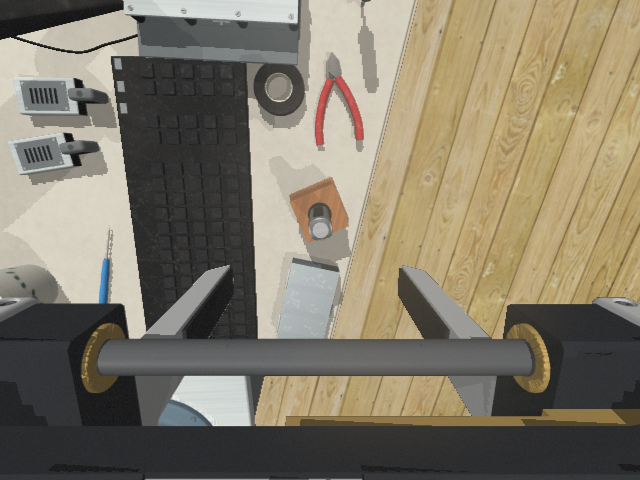

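The wrist view shows the block with the tool top at (320,228) between the fingers, the tape at (279,90), the cutters at (338,100), and the modules at (50,97) and (45,153). I need the handle's yaw, so I'll enlarge it.

```bash
python3 - <<'E'
from h import *
c=pickle.load(open("pics/w1.pkl","rb"));w=cloud(c)
a=cv2.resize(c["image"][170:260,270:370,::-1],None,fx=6,fy=6,interpolation=cv2.INTER_CUBIC); cv2.imwrite("pics/c2.png",a)
P=w[170:260,270:370].reshape(-1,3)
for lo in (.075,.085,.1,.115,.13,.15):
    Q=P[(P[:,2]>lo)&(P[:,2]<lo+.01)]; print(lo,len(Q),rect(Q) if len(Q)>3 else "", [tuple(q) for q in (cv2.convexHull((Q[:,:2]*1e4).astype(np.float32)).reshape(-1,2)/10).round(1).tolist()][:14])
E
```

```text
0.075 20 (array([ 412.7, -289. ]), array([ 5.1, 21.1]), 1.5) [(415.3999938964844, -292.79998779296875), (415.3999938964844, -291.70001220703125), (415.29998779296875, -289.29998779296875), (415.0, -287.0), (414.5, -283.5), (412.0, -279.79998779296875), (409.8999938964844, -278.5), (410.5, -299.6000061035156), (413.5, -297.5), (413.70001220703125, -297.20001220703125), (414.29998779296875, -296.20001220703125)]
0.085 26 (array([ 413.2, -289.1]), array([20.5,  4.9]), 88.7) [(415.6000061035156, -291.5), (414.79998779296875, -285.79998779296875), (414.5, -284.6000061035156), (414.20001220703125, -283.5), (413.79998779296875, -282.3999938964844), (413.0, -281.20001220703125), (411.0, -278.79998779296875), (410.5, -299.29998779296875), (412.5, -298.1000061035156), (413.8999938964844, -297.0), (414.3999938964844, -296.0), (414.79998779296875, -294.79998779296875), (415.5, -292.70001220703125)]
0.1 28 (array([ 411.8, -288.3]), array([ 6.5, 22.3]), 7.0) [(415.5, -291.29998779296875), (414.6000061035156, -284.70001220703125), (414.29998779296875, -283.5), (413.8999938964844, -282.5), (411.7000
[... 1252 characters left out ...]
79296875, -297.70001220703125), (414.0, -296.70001220703125), (414.3999938964844, -295.70001220703125)]
0.15 339 (array([ 403.8, -289.4]), array([19.7, 20.5]), 0.5) [(413.6000061035156, -292.20001220703125), (413.6000061035156, -287.5), (410.8999938964844, -281.6000061035156), (410.1000061035156, -280.6000061035156), (407.1000061035156, -279.5), (406.1000061035156, -279.3999938964844), (400.20001220703125, -279.1000061035156), (397.20001220703125, -280.8999938964844), (394.29998779296875, -283.70001220703125), (393.8999938964844, -284.6000061035156), (394.5, -293.3999938964844), (396.20001220703125, -298.29998779296875), (402.29998779296875, -299.5), (405.20001220703125, -299.6000061035156)]
```

View pics/c2.png

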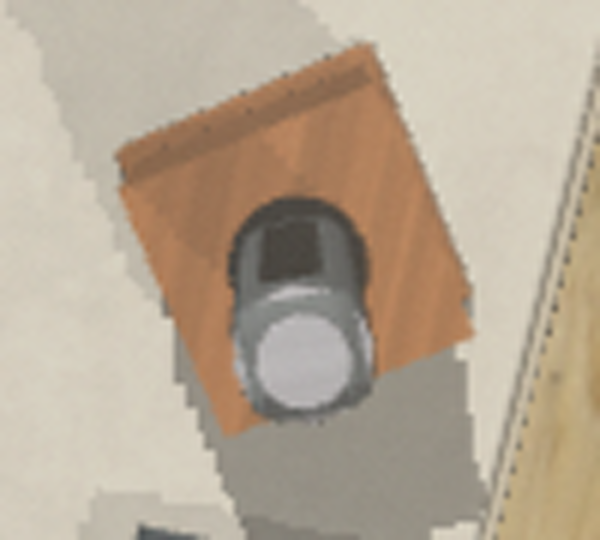

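The top rim is round. The flat that shows faces about +6.5°, with the tool axis at (0.404, -0.289). I'll align, descend and grip.

>>> {"api": "carry_out", "payload": {
  "targets": [
    [0, 0, 0, 0, 0, -4.7],
    [0, 0, 0, 0, 0, -4.6],
    [0.0005, 0.0042, 0.02, 0, 0, 0],
    [0, 0, 0.03, 0, 0, 0],
    [0, 0, 0.03, 0, 0, 0],
    [0, 0, 0.03, 0, 0, 0],
    [0, 0, 0.03, 0, 0, 0],
    [0, 0, 0.0235, 0, 0, 0]
  ]
}}

```text
time: 2.15
tool_pos: [0.4025, -0.2899, 0.0876]
ee_rot: [0.998, 0.057, -0.001, -0.001]
ft_force: [0.4, 0.1, -0.4]
finger_gap: 0.0939
grasp_force: 0.0
```

>>> {"api": "carry_out", "payload": {
  "targets": [
    [0, 0, 0, 0, 0, 0],
    [0, 0, 0, 0, 0, 0],
    [0, 0, 0, 0, 0, 0],
    [0, 0, 0, 0, 0, 0],
    [0, 0, 0, 0, 0, 0],
    [0, 0, 0, 0, 0, 0],
    [0, 0, 0, 0, 0, 0],
    [0, 0, 0, 0, 0, 0]
  ],
  "claw": 0,
  "squeeze": 40
}}

```text
time: 2.82
tool_pos: [0.4039, -0.2912, 0.0909]
ee_rot: [0.998, 0.057, 0.0, 0.0]
ft_force: [-0.8, -0.0, -0.0]
finger_gap: 0.0441
grasp_force: 0.0
```

```bash
python3 - <<'E'
from h import *
go(.404,-.2893,.09,6.5)
E
```

```text
t 2.82 pos [ 0.4039 -0.2912  0.0909] phi 6.49 tilt 0.05 F [-0.81 -0.05 -0.05] gap 0.0441 | shift [ 0.0003 -0.0018  0.0009] turn z -0.01
```

>>> {"api": "carry_out", "payload": {
  "targets": [
    [0, -0.0015, 0, 0, 0, 0],
    [0, 0, 0, 0, 0, 0],
    [0, 0, 0, 0, 0, 0],
    [0, 0, 0, 0, 0, 0],
    [0, 0, 0, 0, 0, 0],
    [0, 0, 0, 0, 0, 0],
    [0, 0, 0, 0, 0, 0],
    [0, 0, 0, 0, 0, 0]
  ]
}}

```text
time: 3.48
tool_pos: [0.4034, -0.2894, 0.0903]
ee_rot: [0.998, 0.057, -0.0, -0.0]
ft_force: [0.4, -0.3, -0.3]
finger_gap: 0.0215
grasp_force: 39.8
```

```bash
python3 - <<'E'
from h import *
go(.404,-.2893,.09,6.5); print(obs()[0]["grasp_force"])
E
```

```text
t 3.48 pos [ 0.4034 -0.2894  0.0903] phi 6.48 tilt 0.01 F [ 0.39 -0.3  -0.3 ] gap 0.0215 | shift [ 0.0006 -0.      0.0003] turn z -0.02
39.848681688308716
```

>>> {"api": "carry_out", "payload": {
  "targets": [
    [0, 0, -0.015, 0, 0, 0],
    [0, 0, -0.025, 0, 0, 0],
    [0, 0, -0.03, 0, 0, 0],
    [0, 0, -0.03, 0, 0, 0],
    [0, 0, -0.02, 0, 0, 0],
    [0.015, -0.006, 0, 0, 0, 0],
    [0.025, -0.01, 0, 0, 0, 0],
    [0.03, -0.012, 0, 0, 0, 0]
  ]
}}

```text
time: 4.15
tool_pos: [0.4702, -0.254, 0.2109]
ee_rot: [0.998, 0.055, 0.0, 0.001]
ft_force: [-0.1, 0.1, -0.4]
finger_gap: 0.0214
grasp_force: 39.8
```

>>> {"api": "carry_out", "payload": {
  "targets": [
    [0.03, -0.012, 0, 0, 0, 0],
    [0.03, -0.012, 0, 0, 0, 0],
    [0.03, -0.012, 0, 0, 0, 0],
    [0.025, -0.01, 0, 0, 0, 0],
    [0.015, -0.006, 0, 0, 0, 0],
    [0.008, -0.004, 0, 0, 0, 0],
    [0, 0, 0, 0, 0, 0],
    [0, 0, 0, 0, 0, 0]
  ]
}}

```text
time: 4.82
tool_pos: [0.6002, -0.1826, 0.2099]
ee_rot: [0.998, 0.057, -0.001, -0.0]
ft_force: [-0.1, 0.2, -1.3]
finger_gap: 0.0218
grasp_force: 39.8
```

```bash
python3 - <<'E'
from h import *; from station import imaging
go(.66,-.1865,.21,6.5); print(obs()[0]["grasp_force"])
c=imaging.capture("wrist"); pickle.dump(c,open("pics/w2.pkl","wb")); cv2.imwrite("pics/w2.png",c["image"][:,:,::-1])
w=cloud(c)
m=((w[...,2]>.056)&(w[...,2]<.066)).astype(np.uint8)
cs,_=cv2.findContours(1-m,cv2.RETR_LIST,cv2.CHAIN_APPROX_NONE)
for k in cs:
    a=cv2.contourArea(k)
    if 300<a<8000 and len(k)>5:
        e=cv2.fitEllipse(k); print(a,np.round(e[0],1),np.round(e[1],1), ray(c,e[0][0],e[0][1],.061).round(4))
E
```

```text
t 4.82 pos [ 0.6002 -0.1826  0.2099] phi 6.5 tilt 0.07 F [-0.15  0.17 -1.3 ] gap 0.0218 | shift [ 0.059   0.0107 -0.0002] turn z -0.0
39.847678542137146
1071.0 [327. 163.] [36.5 37.4] [ 0.6631 -0.187   0.061 ]
790.0 [182.2 128.3] [33.7 93.7] [ 0.6808 -0.0349  0.061 ]
```

View pics/w2.png

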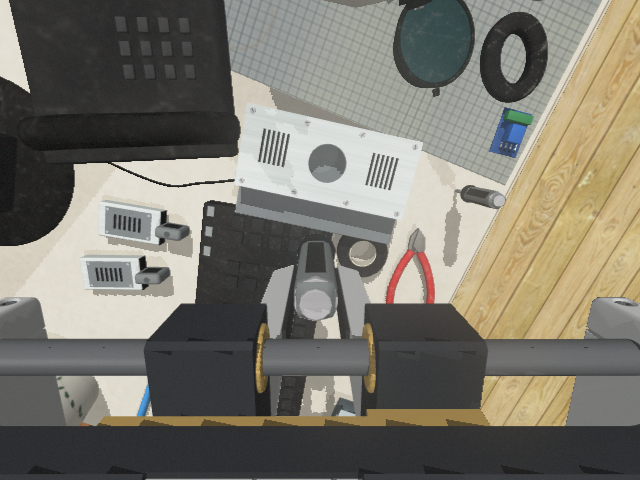

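The wrist view shows the hole at (327,163), the tool held straight between the fingers, the cover's edges running about 13° in the image, and the modules unchanged at (135,222) and (115,272). Next are the dock yaw and a second estimate of the hole centre from colour.

```bash
python3 - <<'E'
from h import *
c=pickle.load(open("pics/w2.pkl","rb")); w=cloud(c)
m=((w[...,2]>.057)&(w[...,2]<.065)).astype(np.uint8); m[:,:240]=0 if False else m[:,:240]
g=cv2.cvtColor(c["image"],cv2.COLOR_RGB2GRAY)
mm=(m&(g>120)).astype(np.uint8); mm=cv2.morphologyEx(mm,cv2.MORPH_OPEN,np.ones((3,3)))
n,l=cv2.connectedComponents(mm); k=l[140,327]; s=l==k; print(s.sum()); print("cover",rect(w[s]))
# hole by grey
d=(g[130:200,290:365]<130).astype(np.uint8); cs,_=cv2.findContours(d,cv2.RETR_LIST,cv2.CHAIN_APPROX_NONE)
for q in cs:
    if cv2.contourArea(q)>500: e=cv2.fitEllipse(q); print(e, ray(c,e[0][0]+290,e[0][1]+130,.061).round(4))
# modules, from wrist
for n,(u0,u1,v0,v1) in dict(m1=(90,195,190,250),m2=(70,175,250,298)).items():
    P=w[v0:v1,u0:u1].reshape(-1,3)
    for a,z0,z1 in(("case",.012,.02),("hand",.029,.04)):
        Q=P[(P[:,2]>z0)&(P[:,2]<z1)]; print(n,a,len(Q),rect(Q))
E
```

```text
12093
cover (array([ 662.7, -187.1]), array([185.5,  84.2]), 84.4)
((37.15631866455078, 29.08968162536621), (28.773881912231445, 37.9971809387207), 93.49124908447266) [ 0.6671 -0.1867  0.061 ]
m1 case 2181 (array([562.,  30.]), array([109.4,  43.7]), 86.4)
m1 hand 296 (array([559.5,  -9. ]), array([30.9, 14.3]), 86.5)
m2 case 1963 (array([495.8,  54.6]), array([ 44.9, 110. ]), 7.2)
m2 hand 273 (array([499.6,  15.6]), array([13.2, 31.6]), 6.8)
```

>>> {"api": "carry_out", "payload": {
  "targets": [
    [0.012, 0.002, 0, 0, 0, 0],
    [0.018, 0.003, 0, 0, 0, 0],
    [0.018, 0.004, 0, 0, 0, 0],
    [0.0139, 0.0025, 0, 0, 0, 0],
    [0, 0, 0, 0, 0, 0],
    [0, 0, 0, 0, 0, 0],
    [0, 0, 0.01, 0, 0, 0],
    [0, 0, 0.015, 0, 0, 0]
  ]
}}

```text
time: 5.53
tool_pos: [0.6636, -0.1877, 0.1866]
ee_rot: [0.998, 0.056, 0.002, 0.001]
ft_force: [-0.5, 0.1, -0.7]
finger_gap: 0.0216
grasp_force: 39.8
```

```bash
python3 - <<'E'
from h import *
go(.663,-.187,.129,6.5); print(obs()[0]["grasp_force"])
E
```

```text
t 5.53 pos [ 0.6636 -0.1877  0.1866] phi 6.44 tilt 0.2 F [-0.45  0.12 -0.69] gap 0.0216 | shift [-0.0007 -0.0009  0.0576] turn z -0.06
39.84782516956329
```

>>> {"api": "carry_out", "payload": {
  "targets": [
    [0, 0, 0.014, 0, 0, 0],
    [0, 0, 0.014, 0, 0, 0],
    [0, 0, 0.014, 0, 0, 0],
    [-0.0003, -0.0003, 0.014, 0, 0, 0],
    [0, 0, 0, 0, 0, 0],
    [0, 0, 0, 0, 0, 0],
    [0, 0, 0, 0, 0, 0],
    [0, 0, 0, 0, 0, 0]
  ]
}}

```text
time: 6.2
tool_pos: [0.664, -0.187, 0.1307]
ee_rot: [0.998, 0.057, 0.001, 0.001]
ft_force: [0.3, 0.1, -0.8]
finger_gap: 0.0219
grasp_force: 39.8
```

```bash
python3 - <<'E'
from h import *
go(.663,-.187,.129,6.5); print(obs()[0]["grasp_force"], obs()[0]["ft_torque"])
E
```

```text
t 6.2 pos [ 0.664  -0.187   0.1307] phi 6.49 tilt 0.13 F [ 0.26  0.11 -0.83] gap 0.0219 | shift [-0.001  -0.0001  0.0017] turn z -0.01
39.84762668609619 [ 0.00330026 -0.00704083  0.01520374]
```

>>> {"api": "carry_out", "payload": {
  "targets": [
    [0, 0, 0, 0, 0, 0],
    [0, 0, 0, 0, 0, 0]
  ]
}}

```text
time: 6.37
tool_pos: [0.6637, -0.1869, 0.1304]
ee_rot: [0.998, 0.057, 0.001, 0.0]
ft_force: [-0.1, 0.9, -0.6]
finger_gap: 0.0216
grasp_force: 39.8
```

>>> {"api": "carry_out", "payload": {
  "targets": [
    [0, 0, 0, 0, 0, 0]
  ]
}}

```text
time: 6.45
tool_pos: [0.6635, -0.1868, 0.13]
ee_rot: [0.998, 0.057, 0.0, 0.0]
ft_force: [0.1, -0.1, -0.8]
finger_gap: 0.022
grasp_force: 39.8
```

>>> {"api": "carry_out", "payload": {
  "targets": [
    [-0.005, -0.001, 0, 0, 0, 0],
    [-0.005, -0.001, 0, 0, 0, 0],
    [-0.004, -0.001, 0, 0, 0, 0],
    [-0.003, -0.0005, 0, 0, 0, 0],
    [-0.0029, -0.0005, 0, 0, 0, 0],
    [0, 0, 0, 0, 0, 0],
    [0, 0, 0, 0, 0, 0]
  ]
}}

```text
time: 7.03
tool_pos: [0.6433, -0.185, 0.1296]
ee_rot: [0.998, 0.056, 0.001, 0.0]
ft_force: [2.6, -0.8, -2.1]
finger_gap: 0.0219
grasp_force: 39.8
```

>>> {"api": "carry_out", "payload": {
  "targets": [
    [0, 0, 0, 0, 0, 0]
  ]
}}

```text
time: 7.12
tool_pos: [0.6433, -0.185, 0.1296]
ee_rot: [0.998, 0.057, 0.0, 0.0]
ft_force: [2.2, -0.3, -1.4]
finger_gap: 0.0221
grasp_force: 39.8
```

>>> {"api": "carry_out", "payload": {
  "targets": [
    [0, 0, 0, 0, 0, 0]
  ]
}}

```text
time: 7.2
tool_pos: [0.6433, -0.185, 0.1295]
ee_rot: [0.998, 0.057, 0.0, 0.0]
ft_force: [1.9, 0.5, -1.8]
finger_gap: 0.0216
grasp_force: 39.8
```

>>> {"api": "carry_out", "payload": {
  "targets": [
    [0, 0, 0, 0, 0, 0]
  ]
}}

```text
time: 7.28
tool_pos: [0.6433, -0.185, 0.1296]
ee_rot: [0.998, 0.057, 0.0, 0.0]
ft_force: [1.5, 0.5, -1.6]
finger_gap: 0.022
grasp_force: 39.8
```

Contact is light, about 2 N, at the front. I'll work out the arc rows in tool axes and run them in 48° pieces, checking the force after each.

```bash
cat > arc.py <<'E'
import numpy as np,sys
# args: cmd x y (mm), centre x y (mm), R, start angle, rows, step
x,y,cx,cy,R,a,n,s=map(float,sys.argv[1:])
t=np.radians(a-s*np.arange(1,n+1)); P=np.c_[cx+R*np.cos(t),cy+R*np.sin(t)]-[x,y]
f=np.radians(6.5); T=np.c_[P@[np.cos(f),np.sin(f)],P@[np.sin(f),-np.cos(f)]].round(1)
print(np.diff(np.vstack([[0,0],T]),axis=0).round(1).tolist(),"end",P[-1]+[x,y],"ang",a-s*n)
E
python3 arc.py 643.3 -185 662 -186.8 19.0 174.4 8 6
```

```text
[[0.3, -2.0], [0.7, -1.9], [0.9, -1.7], [1.1, -1.7], [1.3, -1.5], [1.4, -1.4], [1.5, -1.3], [1.7, -1.1]] end [ 650.72504115 -171.50701785] ang 126.4
```

>>> {"api": "carry_out", "payload": {
  "targets": [
    [0.0003, -0.002, 0, 0, 0, 0],
    [0.0007, -0.0019, 0, 0, 0, 0],
    [0.0009, -0.0017, 0, 0, 0, 0],
    [0.0011, -0.0017, 0, 0, 0, 0],
    [0.0013, -0.0015, 0, 0, 0, 0],
    [0.0014, -0.0014, 0, 0, 0, 0],
    [0.0015, -0.0013, 0, 0, 0, 0]
  ]
}}

```text
time: 7.87
tool_pos: [0.6488, -0.1728, 0.1294]
ee_rot: [0.998, 0.057, -0.0, 0.0]
ft_force: [0.5, -2.4, -1.1]
finger_gap: 0.0215
grasp_force: 39.9
```

>>> {"api": "carry_out", "payload": {
  "targets": [
    [0.0017, -0.0011, 0, 0, 0, 0]
  ]
}}

```text
time: 7.95
tool_pos: [0.6504, -0.1713, 0.1294]
ee_rot: [0.998, 0.057, -0.0, 0.0]
ft_force: [-0.3, -2.0, -0.1]
finger_gap: 0.0217
grasp_force: 39.9
```

>>> {"api": "carry_out", "payload": {
  "targets": [
    [0, 0, 0, 0, 0, 0]
  ]
}}

```text
time: 8.03
tool_pos: [0.6505, -0.1712, 0.1293]
ee_rot: [0.998, 0.057, -0.0, -0.0]
ft_force: [1.3, -2.6, 0.3]
finger_gap: 0.0222
grasp_force: 39.9
```

>>> {"api": "carry_out", "payload": {
  "targets": [
    [0, 0, 0, 0, 0, 0]
  ]
}}

```text
time: 8.12
tool_pos: [0.6504, -0.1713, 0.1293]
ee_rot: [0.998, 0.057, -0.0, -0.0]
ft_force: [0.5, -2.8, -0.7]
finger_gap: 0.0214
grasp_force: 39.9
```

```bash
python3 arc.py 650.7 -171.5 662 -186.9 19.0 126.4 8 6; python3 arc.py 661.4 -167.9 662 -186.9 19.0 78.4 8 6|tail -1
```

```text
[[1.8, -0.8], [1.8, -0.7], [2.0, -0.5], [1.9, -0.3], [2.0, -0.1], [2.0, 0.1], [2.0, 0.3], [1.9, 0.5]] end [ 665.8204805  -168.28807026] ang 78.4
[[6.2, 1.6], [1.8, 0.9], [1.6, 1.1], [1.6, 1.2], [1.4, 1.5], [1.2, 1.5], [1.1, 1.7], [0.9, 1.7]] end [ 678.38775971 -177.28535848] ang 30.400000000000006
```

>>> {"api": "carry_out", "payload": {
  "targets": [
    [0.0018, -0.0008, 0, 0, 0, 0],
    [0.0018, -0.0007, 0, 0, 0, 0],
    [0.002, -0.0005, 0, 0, 0, 0],
    [0.0019, -0.0003, 0, 0, 0, 0]
  ]
}}

```text
time: 8.45
tool_pos: [0.6573, -0.1683, 0.1291]
ee_rot: [0.998, 0.057, -0.001, -0.0]
ft_force: [-0.2, -2.9, -1.4]
finger_gap: 0.0218
grasp_force: 39.9
```

>>> {"api": "carry_out", "payload": {
  "targets": [
    [0.002, -0.0001, 0, 0, 0, 0],
    [0.002, 0.0001, 0, 0, 0, 0],
    [0.002, 0.0003, 0, 0, 0, 0],
    [0.0019, 0.0005, 0, 0, 0, 0]
  ]
}}

```text
time: 8.78
tool_pos: [0.6651, -0.168, 0.129]
ee_rot: [0.998, 0.057, -0.001, -0.0]
ft_force: [-2.3, -2.4, -1.1]
finger_gap: 0.0217
grasp_force: 39.8
```

>>> {"api": "carry_out", "payload": {
  "targets": [
    [0, 0, 0, 0, 0, 0]
  ]
}}

```text
time: 8.87
tool_pos: [0.6655, -0.168, 0.129]
ee_rot: [0.998, 0.057, -0.0, -0.0]
ft_force: [-0.9, -2.2, -0.5]
finger_gap: 0.0222
grasp_force: 39.8
```

>>> {"api": "carry_out", "payload": {
  "targets": [
    [0, 0, 0, 0, 0, 0]
  ]
}}

```text
time: 8.95
tool_pos: [0.6654, -0.1681, 0.129]
ee_rot: [0.998, 0.057, -0.0, -0.0]
ft_force: [-1.2, -2.0, -1.3]
finger_gap: 0.022
grasp_force: 39.8
```

```bash
python3 arc.py 665.8 -168.3 662 -186.8 19.0 78.4 8 6; python3 arc.py 678.4 -177.2 662 -186.8 19.0 30.4 8 6
```

```text
[[1.9, 0.6], [1.8, 0.9], [1.6, 1.1], [1.6, 1.3], [1.4, 1.4], [1.2, 1.5], [1.1, 1.7], [0.9, 1.8]] end [ 678.38775971 -177.18535848] ang 30.400000000000006
[[0.7, 1.8], [0.5, 2.0], [0.3, 1.9], [0.1, 2.0], [-0.1, 2.0], [-0.3, 2.0], [-0.5, 1.9], [-0.7, 1.8]] end [ 680.11062269 -192.54502792] ang -17.6
```

>>> {"api": "carry_out", "payload": {
  "targets": [
    [0.0019, 0.0006, 0, 0, 0, 0],
    [0.0018, 0.0009, 0, 0, 0, 0],
    [0.0016, 0.0011, 0, 0, 0, 0],
    [0.0016, 0.0013, 0, 0, 0, 0]
  ]
}}

```text
time: 9.28
tool_pos: [0.6727, -0.1709, 0.1293]
ee_rot: [0.998, 0.057, -0.0, -0.0]
ft_force: [-2.0, 0.3, -1.0]
finger_gap: 0.0216
grasp_force: 39.8
```

>>> {"api": "carry_out", "payload": {
  "targets": [
    [0.0014, 0.0014, 0, 0, 0, 0],
    [0.0012, 0.0015, 0, 0, 0, 0],
    [0.0011, 0.0017, 0, 0, 0, 0],
    [0.0009, 0.0018, 0, 0, 0, 0]
  ]
}}

```text
time: 9.62
tool_pos: [0.6783, -0.1769, 0.1293]
ee_rot: [0.998, 0.057, 0.0, -0.0]
ft_force: [-1.6, 1.3, -1.0]
finger_gap: 0.022
grasp_force: 39.8
```

>>> {"api": "carry_out", "payload": {
  "targets": [
    [0, 0, 0, 0, 0, 0]
  ]
}}

```text
time: 9.7
tool_pos: [0.6783, -0.1772, 0.1293]
ee_rot: [0.998, 0.056, 0.0, -0.0]
ft_force: [-0.3, -0.6, -0.9]
finger_gap: 0.0218
grasp_force: 39.8
```

>>> {"api": "carry_out", "payload": {
  "targets": [
    [0, 0, 0, 0, 0, 0]
  ]
}}

```text
time: 9.78
tool_pos: [0.6782, -0.1771, 0.1293]
ee_rot: [0.998, 0.057, 0.0, -0.0]
ft_force: [-0.8, -0.4, -1.5]
finger_gap: 0.0217
grasp_force: 39.8
```

```bash
python3 arc.py 678.4 -177.2 662.8 -187.4 19.8 30.4 8 6; python3 arc.py 681.7 -193.4 662.8 -187.4 19.8 -17.6 8 6;
```

```text
[[2.2, 2.3], [0.5, 2.0], [0.3, 2.0], [0.1, 2.1], [-0.1, 2.1], [-0.3, 2.0], [-0.5, 2.0], [-0.8, 2.0]] end [ 681.67317522 -193.38692384] ang -17.6
[[-1.0, 1.8], [-1.1, 1.8], [-1.3, 1.6], [-1.5, 1.4], [-1.6, 1.3], [-1.7, 1.2], [-1.9, 0.9], [-1.9, 0.7]] end [ 670.97946771 -205.43153648] ang -65.6
```

>>> {"api": "carry_out", "payload": {
  "targets": [
    [0.0022, 0.0023, 0, 0, 0, 0],
    [0.0005, 0.002, 0, 0, 0, 0],
    [0.0003, 0.002, 0, 0, 0, 0],
    [0.0001, 0.0021, 0, 0, 0, 0]
  ]
}}

```text
time: 10.12
tool_pos: [0.6822, -0.1852, 0.1293]
ee_rot: [0.998, 0.057, -0.0, -0.0]
ft_force: [-0.9, 0.6, -2.4]
finger_gap: 0.0219
grasp_force: 39.8
```

>>> {"api": "carry_out", "payload": {
  "targets": [
    [-0.0001, 0.0021, 0, 0, 0, 0],
    [-0.0003, 0.002, 0, 0, 0, 0],
    [-0.0005, 0.002, 0, 0, 0, 0],
    [-0.0008, 0.002, 0, 0, 0, 0]
  ]
}}

```text
time: 10.45
tool_pos: [0.6813, -0.1934, 0.1293]
ee_rot: [0.998, 0.057, 0.0, -0.0]
ft_force: [-1.0, 0.7, -1.1]
finger_gap: 0.0215
grasp_force: 39.9
```

>>> {"api": "carry_out", "payload": {
  "targets": [
    [0, 0, 0, 0, 0, 0]
  ]
}}

```text
time: 10.53
tool_pos: [0.6812, -0.1939, 0.1293]
ee_rot: [0.998, 0.056, 0.0, 0.0]
ft_force: [-1.9, 0.9, -1.4]
finger_gap: 0.022
grasp_force: 39.8
```

>>> {"api": "carry_out", "payload": {
  "targets": [
    [0, 0, 0, 0, 0, 0]
  ]
}}

```text
time: 10.62
tool_pos: [0.6813, -0.1936, 0.1294]
ee_rot: [0.998, 0.056, 0.0, 0.0]
ft_force: [-2.2, 0.3, -1.3]
finger_gap: 0.0219
grasp_force: 39.8
```

```bash
python3 arc.py 681.7 -193.4 663.2 -187.6 20.0 -17.6 8 6; python3 arc.py 671.5 -205.8 663.2 -187.6 20.0 -65.6 8 6;
```

```text
[[-0.4, 2.2], [-1.2, 1.7], [-1.3, 1.7], [-1.5, 1.4], [-1.6, 1.3], [-1.8, 1.2], [-1.8, 0.9], [-2.0, 0.8]] end [ 671.4620886  -205.81367322] ang -65.6
[[-2.1, 0.5], [-2.0, 0.4], [-2.1, 0.1], [-2.1, -0.1], [-2.1, -0.4], [-2.0, -0.5], [-2.0, -0.8], [-1.8, -0.9]] end [ 655.19301935 -205.92725459] ang -113.6
```

>>> {"api": "carry_out", "payload": {
  "targets": [
    [-0.0004, 0.0022, 0, 0, 0, 0],
    [-0.0012, 0.0017, 0, 0, 0, 0],
    [-0.0013, 0.0017, 0, 0, 0, 0],
    [-0.0015, 0.0014, 0, 0, 0, 0]
  ]
}}

```text
time: 10.95
tool_pos: [0.6778, -0.2005, 0.1294]
ee_rot: [0.998, 0.057, 0.0, -0.0]
ft_force: [-1.0, 3.0, -1.0]
finger_gap: 0.0214
grasp_force: 39.9
```

>>> {"api": "carry_out", "payload": {
  "targets": [
    [-0.0016, 0.0013, 0, 0, 0, 0],
    [-0.0018, 0.0012, 0, 0, 0, 0],
    [-0.0018, 0.0009, 0, 0, 0, 0],
    [-0.002, 0.0008, 0, 0, 0, 0]
  ]
}}

```text
time: 11.28
tool_pos: [0.6714, -0.2057, 0.1295]
ee_rot: [0.998, 0.056, 0.001, -0.0]
ft_force: [0.7, 2.7, -1.6]
finger_gap: 0.0219
grasp_force: 39.9
```

>>> {"api": "carry_out", "payload": {
  "targets": [
    [0, 0, 0, 0, 0, 0]
  ]
}}

```text
time: 11.37
tool_pos: [0.6711, -0.2059, 0.1296]
ee_rot: [0.998, 0.056, 0.0, -0.0]
ft_force: [0.9, 4.3, -2.6]
finger_gap: 0.022
grasp_force: 39.9
```

>>> {"api": "carry_out", "payload": {
  "targets": [
    [0, 0, 0, 0, 0, 0]
  ]
}}

```text
time: 11.45
tool_pos: [0.6712, -0.2058, 0.1296]
ee_rot: [0.998, 0.057, 0.0, 0.0]
ft_force: [-0.4, 3.3, -1.4]
finger_gap: 0.0218
grasp_force: 39.9
```

```bash
python3 arc.py 671.5 -205.8 663.0 -187.1 19.7 -65.6 8 6; python3 arc.py 655.1 -205.2 662.7 -187.1 19.6 -113.6 8 6;
```

```text
[[-2.3, -0.3], [-2.0, 0.4], [-2.1, 0.1], [-2.0, -0.2], [-2.1, -0.3], [-1.9, -0.5], [-2.0, -0.8], [-1.8, -0.9]] end [ 655.11312406 -205.15234577] ang -113.6
[[-1.9, -1.3], [-1.6, -1.3], [-1.5, -1.4], [-1.3, -1.6], [-1.1, -1.8], [-0.9, -1.8], [-0.8, -1.9], [-0.5, -2.0]] end [ 644.10203017 -193.28672112] ang -161.6
```

>>> {"api": "carry_out", "payload": {
  "targets": [
    [-0.0023, -0.0003, 0, 0, 0, 0],
    [-0.002, 0.0004, 0, 0, 0, 0],
    [-0.0021, 0.0001, 0, 0, 0, 0],
    [-0.002, -0.0002, 0, 0, 0, 0]
  ]
}}

```text
time: 11.78
tool_pos: [0.6629, -0.2071, 0.1295]
ee_rot: [0.998, 0.056, 0.001, 0.0]
ft_force: [1.9, 1.8, -1.9]
finger_gap: 0.0219
grasp_force: 39.9
```

>>> {"api": "carry_out", "payload": {
  "targets": [
    [-0.0021, -0.0003, 0, 0, 0, 0],
    [-0.0019, -0.0005, 0, 0, 0, 0],
    [-0.002, -0.0008, 0, 0, 0, 0],
    [-0.0018, -0.0009, 0, 0, 0, 0]
  ]
}}

```text
time: 12.12
tool_pos: [0.6546, -0.2054, 0.1296]
ee_rot: [0.998, 0.057, 0.0, 0.0]
ft_force: [2.3, 0.9, -1.0]
finger_gap: 0.0216
grasp_force: 39.9
```

>>> {"api": "carry_out", "payload": {
  "targets": [
    [0, 0, 0, 0, 0, 0]
  ]
}}

```text
time: 12.2
tool_pos: [0.6545, -0.2053, 0.1296]
ee_rot: [0.998, 0.057, 0.0, 0.0]
ft_force: [1.6, 1.1, -1.0]
finger_gap: 0.0221
grasp_force: 39.9
```

>>> {"api": "carry_out", "payload": {
  "targets": [
    [0, 0, 0, 0, 0, 0]
  ]
}}

```text
time: 12.28
tool_pos: [0.6547, -0.2053, 0.1295]
ee_rot: [0.998, 0.057, 0.0, 0.0]
ft_force: [1.9, 0.2, -0.7]
finger_gap: 0.0217
grasp_force: 39.9
```

```bash
python3 arc.py 655.1 -205.2 662.7 -187.3 19.9 -113.6 8 6; python3 arc.py 643.8 -193.6 662.7 -187.3 19.9 -161.6 6 6;
```

```text
[[-2.1, -0.8], [-1.7, -1.4], [-1.4, -1.4], [-1.3, -1.7], [-1.2, -1.7], [-0.9, -1.9], [-0.8, -1.9], [-0.5, -2.0]] end [ 643.81736737 -193.58141584] ang -161.6
[[-0.3, -2.1], [-0.1, -2.1], [0.1, -2.0], [0.3, -2.1], [0.6, -2.0], [0.7, -1.9]] end [ 643.73150571 -181.28283917] ang -197.6
```

>>> {"api": "carry_out", "payload": {
  "targets": [
    [-0.0021, -0.0008, 0, 0, 0, 0],
    [-0.0017, -0.0014, 0, 0, 0, 0],
    [-0.0014, -0.0014, 0, 0, 0, 0],
    [-0.0013, -0.0017, 0, 0, 0, 0]
  ]
}}

```text
time: 12.62
tool_pos: [0.6477, -0.2007, 0.1296]
ee_rot: [0.998, 0.057, 0.0, 0.0]
ft_force: [2.8, 0.1, -1.4]
finger_gap: 0.022
grasp_force: 39.9
```

>>> {"api": "carry_out", "payload": {
  "targets": [
    [-0.0012, -0.0017, 0, 0, 0, 0],
    [-0.0009, -0.0019, 0, 0, 0, 0],
    [-0.0008, -0.0019, 0, 0, 0, 0],
    [-0.0005, -0.002, 0, 0, 0, 0]
  ]
}}

```text
time: 12.95
tool_pos: [0.6435, -0.1938, 0.1296]
ee_rot: [0.998, 0.057, 0.0, 0.0]
ft_force: [3.9, -1.2, -0.6]
finger_gap: 0.0214
grasp_force: 39.9
```

>>> {"api": "carry_out", "payload": {
  "targets": [
    [0, 0, 0, 0, 0, 0]
  ]
}}

```text
time: 13.03
tool_pos: [0.6434, -0.1934, 0.1296]
ee_rot: [0.998, 0.057, 0.0, 0.0]
ft_force: [3.0, 0.9, -0.8]
finger_gap: 0.0219
grasp_force: 39.9
```

>>> {"api": "carry_out", "payload": {
  "targets": [
    [0, 0, 0, 0, 0, 0]
  ]
}}

```text
time: 13.12
tool_pos: [0.6435, -0.1935, 0.1296]
ee_rot: [0.998, 0.057, 0.0, 0.0]
ft_force: [4.1, -0.7, -0.2]
finger_gap: 0.0214
grasp_force: 39.9
```

>>> {"api": "carry_out", "payload": {
  "targets": [
    [-0.0003, -0.0021, 0, 0, 0, 0],
    [-0.0001, -0.0021, 0, 0, 0, 0],
    [0.0001, -0.002, 0, 0, 0, 0]
  ]
}}

```text
time: 13.37
tool_pos: [0.6423, -0.1877, 0.1293]
ee_rot: [0.998, 0.057, -0.0, 0.0]
ft_force: [2.5, -2.9, -1.0]
finger_gap: 0.0219
grasp_force: 39.9
```

>>> {"api": "carry_out", "payload": {
  "targets": [
    [0.0003, -0.0021, 0, 0, 0, 0],
    [0.0006, -0.002, 0, 0, 0, 0]
  ]
}}

```text
time: 13.53
tool_pos: [0.6428, -0.1835, 0.1294]
ee_rot: [0.998, 0.057, -0.0, 0.0]
ft_force: [2.8, -1.9, -1.4]
finger_gap: 0.0216
grasp_force: 39.9
```

>>> {"api": "carry_out", "payload": {
  "targets": [
    [0, 0, 0, 0, 0, 0]
  ]
}}

```text
time: 13.62
tool_pos: [0.6428, -0.183, 0.1294]
ee_rot: [0.998, 0.057, -0.0, 0.0]
ft_force: [2.8, -3.0, -1.8]
finger_gap: 0.022
grasp_force: 39.9
```

The full circle is done with a small overlap. I'll move to the centre, lift, and return to the block.

>>> {"api": "carry_out", "payload": {
  "targets": [
    [0.006, 0.002, 0, 0, 0, 0],
    [0.0065, 0.002, 0, 0, 0, 0],
    [0.0065, 0.002, 0, 0, 0, 0],
    [0, 0, 0, 0, 0, 0],
    [0, 0, -0.015, 0, 0, 0],
    [0, 0, -0.025, 0, 0, 0],
    [0, 0, -0.025, 0, 0, 0],
    [0, 0, -0.015, 0, 0, 0]
  ]
}}

```text
time: 14.28
tool_pos: [0.6634, -0.1875, 0.2136]
ee_rot: [0.998, 0.057, 0.002, 0.001]
ft_force: [-0.2, -0.9, -0.5]
finger_gap: 0.0215
grasp_force: 39.8
```

>>> {"api": "carry_out", "payload": {
  "targets": [
    [-0.015, 0.004, 0, 0, 0, 0],
    [-0.03, 0.008, 0, 0, 0, 0],
    [-0.035, 0.01, 0, 0, 0, 0],
    [-0.035, 0.01, 0, 0, 0, 0],
    [-0.035, 0.01, 0, 0, 0, 0],
    [-0.035, 0.01, 0, 0, 0, 0],
    [-0.035, 0.01, 0, 0, 0, 0],
    [-0.03, 0.008, 0, 0, 0, 0]
  ]
}}

```text
time: 14.95
tool_pos: [0.4199, -0.2852, 0.21]
ee_rot: [0.998, 0.056, -0.0, 0.0]
ft_force: [-1.0, 0.7, -1.0]
finger_gap: 0.0218
grasp_force: 39.8
```

>>> {"api": "carry_out", "payload": {
  "targets": [
    [-0.0195, 0.0023, 0, 0, 0, 0],
    [0, 0, 0, 0, 0, 0],
    [0, 0, 0, 0, 0, 0],
    [0, 0, 0, 0, 0, 0]
  ]
}}

```text
time: 15.28
tool_pos: [0.4034, -0.2893, 0.2099]
ee_rot: [0.998, 0.057, 0.0, 0.0]
ft_force: [-0.1, -0.6, -1.7]
finger_gap: 0.0216
grasp_force: 39.8
```

```bash
python3 - <<'E'
from h import *; from station import imaging
go(.4034,-.2894,.12,6.5); print(obs()[0]["grasp_force"])
c=imaging.capture("wrist"); pickle.dump(c,open("pics/w3.pkl","wb")); cv2.imwrite("pics/w3.png",c["image"][100:360,160:480,::-1])
w=cloud(c)
P=w.reshape(-1,3); m=(P[:,2]>.055)&(P[:,2]<.065)&(np.hypot(P[:,0]-.404,P[:,1]+.289)<.05); print("block",rect(P[m]))
for nm in("top",):
  c=imaging.capture(nm); pickle.dump(c,open("pics/top1.pkl","wb"))
E
```

```text
t 15.28 pos [ 0.4034 -0.2893  0.2099] phi 6.49 tilt 0.05 F [-0.09 -0.63 -1.74] gap 0.0216 | shift [-0.0001  0.0001  0.0899] turn z -0.01
39.84782159328461
block (array([ 403.6, -289.3]), array([56.5, 56. ]), 19.9)
```

View pics/w3.png

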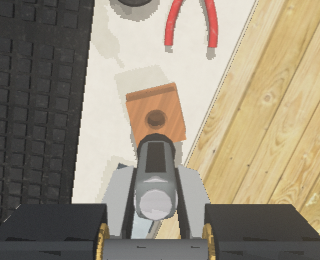

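The wrist crop shows the block's hole at (155,118), straight ahead of the tool's ferrule, and the tool is upright in the grip. Descending into the block.

>>> {"api": "carry_out", "payload": {
  "targets": [
    [0, 0, 0.02, 0, 0, 0],
    [0, 0, 0.02, 0, 0, 0],
    [0, 0, 0.02, 0, 0, 0],
    [0, 0, 0.015, 0, 0, 0],
    [0, 0, 0.012, 0, 0, 0],
    [0, 0, 0.012, 0, 0, 0],
    [0, 0, 0.01, 0, 0, 0],
    [0, 0, 0, 0, 0, 0]
  ]
}}

```text
time: 16.05
tool_pos: [0.4021, -0.2881, 0.0982]
ee_rot: [0.998, 0.057, -0.001, -0.001]
ft_force: [-0.5, 0.3, -1.9]
finger_gap: 0.0214
grasp_force: 39.8
```

>>> {"api": "carry_out", "payload": {
  "targets": [
    [0, 0, 0.004, 0, 0, 0],
    [0, 0, 0.003, 0, 0, 0],
    [0, 0, 0.003, 0, 0, 0],
    [0, 0, 0, 0, 0, 0],
    [0, 0, 0, 0, 0, 0]
  ]
}}

```text
time: 16.47
tool_pos: [0.4029, -0.2895, 0.0907]
ee_rot: [0.998, 0.056, 0.0, 0.0]
ft_force: [-0.3, -0.5, -1.2]
finger_gap: 0.0217
grasp_force: 39.8
```

>>> {"api": "carry_out", "payload": {
  "targets": [
    [0, 0, 0, 0, 0, 0],
    [0, 0, 0, 0, 0, 0],
    [0, 0, 0, 0, 0, 0],
    [0, 0, 0, 0, 0, 0],
    [0, 0, 0, 0, 0, 0],
    [0, 0, 0, 0, 0, 0]
  ],
  "claw": 0.6
}}

```text
time: 16.97
tool_pos: [0.4028, -0.2894, 0.0905]
ee_rot: [0.998, 0.057, 0.0, 0.0]
ft_force: [-0.5, 0.4, 0.0]
finger_gap: 0.0553
grasp_force: 0.0
```

>>> {"api": "carry_out", "payload": {
  "targets": [
    [0, 0, -0.01, 0, 0, 0],
    [0, 0, -0.025, 0, 0, 0],
    [0, 0, -0.035, 0, 0, 0],
    [0, 0, -0.035, 0, 0, 0],
    [0, 0, -0.035, 0, 0, 0],
    [0, 0, -0.02, 0, 0, 0]
  ]
}}

```text
time: 17.47
tool_pos: [0.4038, -0.2904, 0.2559]
ee_rot: [0.998, 0.057, 0.002, 0.003]
ft_force: [1.1, -1.0, -1.0]
finger_gap: 0.0565
grasp_force: 0.0
```

```bash
python3 - <<'E'
from h import *; from station import imaging
go(.5595,-.009,.25,86.4)
c=imaging.capture("wrist"); w=cloud(c); P=w.reshape(-1,3)
m=(P[:,2]>.12)&(P[:,2]<.17)&(np.hypot(P[:,0]-.404,P[:,1]+.289)<.04); print("tooltop",rect(P[m]),np.percentile(P[m][:,2],95))
c=imaging.capture("top"); pickle.dump(c,open("pics/top2.pkl","wb")); w=cloud(c)
P=w.reshape(-1,3); s=(P[:,0]>.4)&(P[:,0]<.7)&(P[:,2]>.1)&(P[:,1]>-.05)
print("tall min y", np.percentile(P[s][:,1],[0,1,5]), np.percentile(P[s][:,2],[0,5,50,100]))
c0=pickle.load(open("pics/top0.pkl","rb")); d=cv2.absdiff(c["image"],c0["image"]).max(2)
def reg(n,u0,u1,v0,v1,z0,z1):
    Q=w[v0:v1,u0:u1].reshape(-1,3); Q=Q[(Q[:,2]>z0)&(Q[:,2]<z1)]; print(n,len(Q),rect(Q))
reg("m1",215,285,205,236,.011,.020); reg("m2",200,270,240,275,.011,.020); reg("tape",375,415,200,240,.012,.024)
cv2.imwrite("pics/t2.png",c["image"][:,:,::-1])
E
```

```text
t 17.47 pos [ 0.4038 -0.2904  0.2559] phi 6.49 tilt 0.39 F [ 1.09 -1.04 -1.03] gap 0.0565 | shift [ 0.1864 -0.2621  0.0051] turn z -79.91
tooltop (array([ 403.4, -289. ]), array([22.4, 22.5]), 7.2) 0.1554444295411047
tall min y [0.12734609 0.12936615 0.13196442] [0.10005236 0.24383852 0.44949129 0.5529883 ]
m1 980 (array([559.2,  36.3]), array([118.4,  54.5]), 88.0)
m2 457 (array([510.1,  81.4]), array([85.5, 30.3]), 89.7)
tape 642 (array([ 553.1, -245.7]), array([61.8, 57.4]), 87.6)
```

View pics/t2.png

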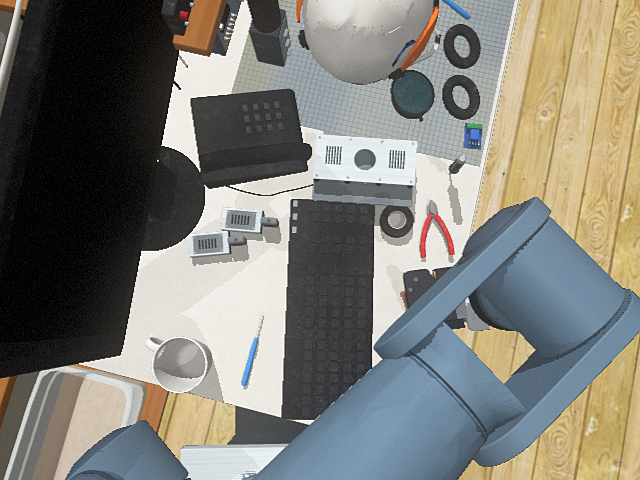

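The tool stands in its block again, with its top at 0.155 m, straight. The top view shows that the knock has happened: module 2 is now at (210,244), close beside module 1 at (242,220). I'll hover over them and re-measure.

>>> {"api": "carry_out", "payload": {
  "targets": [
    [0.012, -0.02, 0, 0, 0, 0],
    [0.0193, -0.0305, 0, 0, 0, 0],
    [0.0193, -0.0305, 0, 0, 0, 0],
    [0.0193, -0.0305, 0, 0, 0, 0],
    [0.0193, -0.0305, 0, 0, 0, 0],
    [0.0193, -0.0305, 0, 0, 0, 0],
    [0.0193, -0.0305, 0, 0, 0, 0],
    [0.0193, -0.0305, 0, 0, 0, 0]
  ]
}}

```text
time: 18.23
tool_pos: [0.5222, -0.0387, 0.2489]
ee_rot: [0.998, 0.057, -0.001, -0.0]
ft_force: [0.8, -0.7, -0.1]
finger_gap: 0.0564
grasp_force: 0.0
```

>>> {"api": "carry_out", "payload": {
  "targets": [
    [0.007, -0.01, 0, 0, 0, -6.5],
    [0, 0, 0, 0, 0, -6.5],
    [0, 0, 0, 0, 0, -6.5],
    [0, 0, 0, 0, 0, -6.5],
    [0, 0, 0, 0, 0, -6.5],
    [0, 0, 0, 0, 0, -6.5],
    [0, 0, 0, 0, 0, -6.5],
    [0, 0, 0, 0, 0, -6.5]
  ]
}}

```text
time: 18.9
tool_pos: [0.5275, -0.0297, 0.2487]
ee_rot: [0.871, 0.491, -0.001, -0.001]
ft_force: [-0.9, -0.2, 0.0]
finger_gap: 0.0563
grasp_force: 0.0
```

>>> {"api": "carry_out", "payload": {
  "targets": [
    [0, 0, 0, 0, 0, -7],
    [0, 0, 0, 0, 0, -7],
    [0, 0, 0, 0, 0, -7],
    [0, 0, 0, 0, 0, -6.9],
    [0, 0, 0, 0, 0, 0],
    [0, 0, 0, 0, 0, 0]
  ]
}}

```text
time: 19.4
tool_pos: [0.5278, -0.0298, 0.2491]
ee_rot: [0.73, 0.683, -0.001, -0.001]
ft_force: [0.0, 1.3, -0.8]
finger_gap: 0.0561
grasp_force: 0.0
```

```bash
python3 - <<'E'
from h import *; from station import imaging
go(.56,-.009,.1,86.4)
c=imaging.capture("wrist"); pickle.dump(c,open("pics/w4.pkl","wb")); cv2.imwrite("pics/w4.png",c["image"][:,:,::-1]); w=cloud(c); print(c["extrinsics"][:3,3])
P=w.reshape(-1,3); P=P[~np.isnan(P[:,0])]
H=(P[:,2]>.029)&(P[:,2]<.039)&(P[:,0]>.44)&(P[:,0]<.62)&(P[:,1]>-.06)&(P[:,1]<.12)
Q=P[H]; n,lab=0,None
from scipy.cluster.vq import kmeans2
for y in (0,): 
    _,l=kmeans2(Q[:,:2],2,seed=1,minit="++")
    for k in (0,1): print("handle",(l==k).sum(),rect(Q[l==k]))
t=pickle.load(open("pics/top2.pkl","rb")); T=cloud(t).reshape(-1,3)
for z in np.arange(.08,.5,.04):
    s=(T[:,0]>.4)&(T[:,0]<.62)&(T[:,2]>z)&(T[:,2]<z+.04)&(T[:,1]>-.05); s2=(P[:,0]>.4)&(P[:,0]<.62)&(P[:,2]>z)&(P[:,2]<z+.04)&(P[:,1]>.1)
    print(z.round(2),s.sum(),np.nanmin(T[s][:,1]) if s.any() else "",s2.sum(),P[s2][:,1].min() if s2.any() else "")
E
```

```text
t 19.4 pos [ 0.5278 -0.0298  0.2491] phi 86.21 tilt 0.12 F [ 0.    1.28 -0.84] gap 0.0561 | shift [0.0228 0.0311 0.1491] turn z -0.19
[0.53239583 0.03976714 0.4602075 ]
handle 287 (array([524.2,  54.2]), array([13.8, 31.5]), 4.0)
handle 262 (array([558.7,  -7.2]), array([32. , 13.9]), 83.0)
0.08 313 0.17188293261215298 805 0.17152784953625416
0.12 90 0.17194356275364298 0 
0.16 0  0 
0.2 1115 0.140563216562968 0 
0.24 1806 0.13995354888509837 0 
0.28 2112 0.14026653484943452 0 
0.32 2534 0.13988126548456042 0 
0.36 3051 0.1402084651279727 0 
0.4 3719 0.14029584604633544 0 
0.44 4601 0.1404516711968728 0 
0.48 5752 0.1399394645570638 0
```

View pics/w4.png

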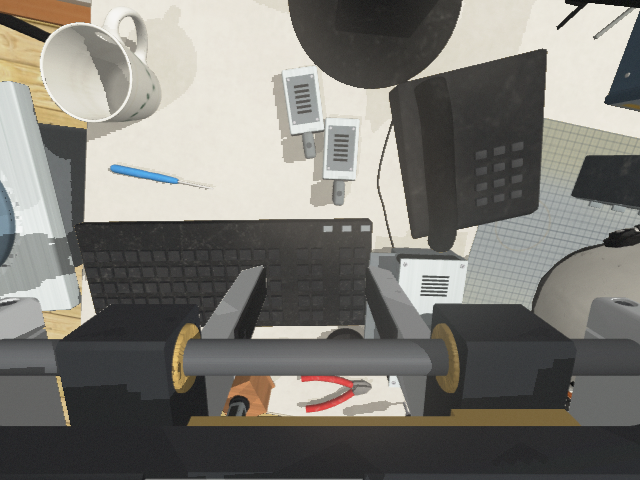

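The wrist view shows module 1 with its case at (341,148) and handle at (338,191). Module 2 has its case at (302,100) and its handle at (309,145), close to module 1's case, so module 1 goes first.

>>> {"api": "carry_out", "payload": {
  "targets": [
    [0, 0, 0.01, 0, 0, 2.7],
    [0.013, 0.014, 0.02, 0, 0, 0],
    [0.013, 0.014, 0.025, 0, 0, 0],
    [0, 0, 0.035, 0, 0, 0],
    [0, 0, 0.035, 0, 0, 0],
    [0, 0, 0.035, 0, 0, 0],
    [0, 0, 0.025, 0, 0, 0],
    [0, 0, 0, 0, 0, 0]
  ],
  "claw": 0.45
}}

```text
time: 20.12
tool_pos: [0.5539, -0.0062, 0.0589]
ee_rot: [0.746, 0.666, -0.004, -0.005]
ft_force: [-0.3, -0.2, 0.2]
finger_gap: 0.0427
grasp_force: 0.0
```

```bash
python3 - <<'E'
from h import *; from station import imaging
go(.5587,-.0072,.005,83.5)
c=imaging.capture("wrist"); pickle.dump(c,open("pics/w5.pkl","wb")); w=cloud(c)
P=w.reshape(-1,3)
for z0,z1 in((.029,.039),(.0135,.0195)):
  H=(P[:,2]>z0)&(P[:,2]<z1)&(P[:,0]>.533)&(P[:,0]<.60)&(P[:,1]>-.05)&(P[:,1]<.095)
  print(H.sum(),rect(P[H]))
E
```

```text
t 20.12 pos [ 0.5539 -0.0062  0.0589] phi 83.57 tilt 0.7 F [-0.33 -0.22  0.2 ] gap 0.0427 | shift [-0.0006  0.0055  0.0538] turn z 0.07
723 (array([558.9,  -6.5]), array([31.2, 13.4]), 83.5)
6719 (array([557.3,  24.2]), array([138.7,  57.1]), 86.1)
```

>>> {"api": "carry_out", "payload": {
  "targets": [
    [0, 0, 0.01, 0, 0, 0],
    [0, 0, 0, 0, 0, 0],
    [0, 0, 0, 0, 0, 0]
  ]
}}

```text
time: 20.42
tool_pos: [0.5601, -0.0074, 0.0568]
ee_rot: [0.745, 0.667, 0.001, 0.001]
ft_force: [1.0, -0.2, 0.3]
finger_gap: 0.0419
grasp_force: 0.0
```

```bash
python3 - <<'E'
from h import *
go(.5588,-.0068,.005,83.5)
E
```

```text
t 20.42 pos [ 0.5601 -0.0074  0.0568] phi 83.66 tilt 0.13 F [ 0.96 -0.17  0.3 ] gap 0.0419 | shift [ 0.0005 -0.0015  0.0518] turn z 0.16
```

>>> {"api": "carry_out", "payload": {
  "targets": [
    [0, -0.0008, 0.015, 0, 0, 0],
    [0, 0, 0.015, 0, 0, 0],
    [0, 0, 0.012, 0, 0, 0],
    [0, 0, 0.006, 0, 0, 0],
    [0, 0, 0, 0, 0, 0],
    [0, 0, 0, 0, 0, 0],
    [0, 0, 0, 0, 0, 0]
  ]
}}

```text
time: 21.0
tool_pos: [0.5592, -0.0073, 0.0083]
ee_rot: [0.745, 0.667, 0.001, 0.001]
ft_force: [-0.4, 0.4, -0.3]
finger_gap: 0.0424
grasp_force: 0.0
```

>>> {"api": "carry_out", "payload": {
  "targets": [
    [0, 0, 0, 0, 0, 0],
    [0, 0, 0, 0, 0, 0],
    [0, 0, 0, 0, 0, 0],
    [0, 0, 0, 0, 0, 0],
    [0, 0, 0, 0, 0, 0],
    [0, 0, 0, 0, 0, 0],
    [0, 0, 0, 0, 0, 0]
  ],
  "claw": 0,
  "squeeze": 50
}}

```text
time: 21.58
tool_pos: [0.5583, -0.0071, 0.0074]
ee_rot: [0.745, 0.667, 0.0, -0.0]
ft_force: [-0.8, -0.6, 0.5]
finger_gap: 0.001
grasp_force: 0.0
```

```bash
python3 - <<'E'
from h import *
go(.5588,-.0068,.005,83.5);print(obs()[0]["grasp_force"])
E
```

```text
t 21.58 pos [ 0.5583 -0.0071  0.0074] phi 83.68 tilt 0.0 F [-0.82 -0.65  0.55] gap 0.001 | shift [0.0004 0.0005 0.0024] turn z 0.18
0.0
```

The fingers closed on nothing, so I'll look.

```bash
python3 - <<'E'
from h import *; from station import imaging
c=imaging.capture("wrist"); pickle.dump(c,open("pics/w6.pkl","wb")); cv2.imwrite("pics/w6.png",c["image"][:,:,::-1])
E
```

```text
(no output)
```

View pics/w6.png

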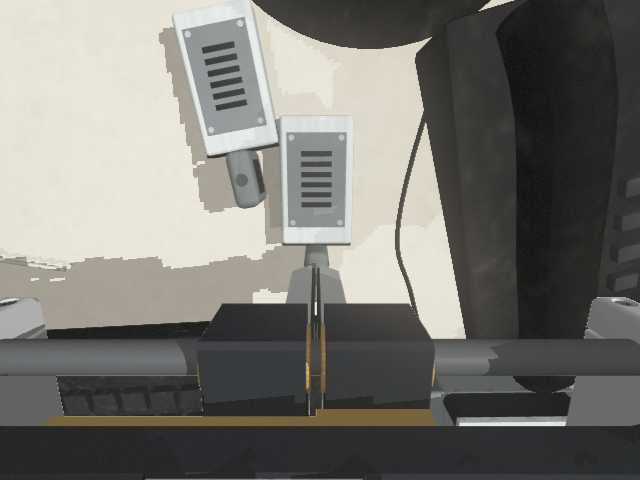

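The fingers are shut just short of the handle at (317,253). I'll measure where the module is now.

```bash
python3 - <<'E'
from h import *
for f in ("w5","w6"):
    c=pickle.load(open(f"pics/{f}.pkl","rb")); w=cloud(c)
    g=(w[...,2]>.0125)&(w[...,2]<.0195); n,l,st,ce=cv2.connectedComponentsWithStats(g.astype(np.uint8))
    for k in range(1,n):
        if st[k,4]>2500: print(f,st[k].tolist(),rect(w[l==k]))
    P=w.reshape(-1,3); H=(P[:,2]>.028)&(P[:,2]<.04)&(P[:,0]>.54)&(P[:,0]<.59)&(P[:,1]>-.04)&(P[:,1]<.03); print("handle",H.sum(),rect(P[H]),P[H][:,1].min(),P[H][:,1].max())
E
```

```text
w5 [289, 0, 160, 36, 2711] (array([606.5, 150.6]), array([ 21.4, 107.1]), 83.3)
w5 [211, 34, 142, 197, 13085] (array([545.3,  76.7]), array([ 89.5, 144.9]), 4.0)
handle 729 (array([558.9,  -6.5]), array([31.2, 13.4]), 83.5) -0.022122909452967965 0.00919578642531376
w6 [172, 0, 106, 200, 11557] (array([521.3,  93.8]), array([ 44.4, 107.2]), 3.9)
w6 [279, 115, 75, 135, 9415] (array([564.2,  45.8]), array([79.8, 44.1]), 83.8)
handle 436 (array([558.8,  -6.2]), array([30.8, 13.7]), 84.3) -0.021403694438144688 0.009427559561270678
```

```bash
python3 - <<'E'
from h import *
for f in ("w5","w6"):
    c=pickle.load(open(f"pics/{f}.pkl","rb")); w=cloud(c)
    for v in range(230 if f=="w6" else 190,345,8): print(f,v,[(w[v,u]*1000).round(0).tolist() for u in (300,317,332)])
E
```

```text
w5 190 [[547.0, 40.0, 17.0], [559.0, 39.0, 16.0], [571.0, 37.0, 16.0]]
w5 198 [[546.0, 34.0, 17.0], [559.0, 33.0, 16.0], [570.0, 31.0, 16.0]]
w5 206 [[545.0, 28.0, 17.0], [558.0, 27.0, 17.0], [569.0, 25.0, 17.0]]
w5 214 [[544.0, 22.0, 16.0], [557.0, 20.0, 15.0], [569.0, 19.0, 17.0]]
w5 222 [[543.0, 15.0, 15.0], [557.0, 14.0, 17.0], [568.0, 13.0, 16.0]]
w5 230 [[541.0, 6.0, 0.0], [556.0, 9.0, 20.0], [568.0, 3.0, 1.0]]
w5 238 [[541.0, -1.0, 0.0], [556.0, 6.0, 33.0], [567.0, 3.0, 29.0]]
w5 246 [[540.0, -8.0, -0.0], [555.0, -0.0, 34.0], [566.0, -3.0, 27.0]]
w5 254 [[539.0, -15.0, 0.0], [554.0, -6.0, 34.0], [565.0, -10.0, 26.0]]
w5 262 [[538.0, -21.0, 0.0], [554.0, -12.0, 34.0], [565.0, -24.0, 1.0]]
w5 270 [[537.0, -29.0, -0.0], [553.0, -19.0, 34.0], [564.0, -32.0, 0.0]]
w5 278 [[536.0, -36.0, -0.0], [551.0, -38.0, -0.0], [564.0, -39.0, 1.0]]
w5 286 [[535.0, -43.0, 0.0], [550.0, -44.0, 1.0], [563.0, -46.0, 1.0]]
w5 294 [[536.0, -43.0, 17.0], [550.0, -44.0, 19.0], [562.0, -44.0, 21.0]]
w5 302 [[536.0, -46.0, 26.0], [550.0, -48.0, 26.0], [nan, nan, nan]]
w5 310 [[535.0, -54.0, 25.0], [549.0
[... 684 characters left out ...]
0 [[551.0, 4.0, 47.0], [560.0, 2.0, 44.0], [568.0, 2.0, 47.0]]
w6 278 [[551.0, 4.0, 60.0], [560.0, 1.0, 56.0], [567.0, 3.0, 61.0]]
w6 286 [[552.0, 4.0, 71.0], [560.0, 2.0, 68.0], [567.0, 2.0, 70.0]]
w6 294 [[552.0, 4.0, 79.0], [560.0, 2.0, 77.0], [566.0, 3.0, 81.0]]
w6 302 [[553.0, 4.0, 88.0], [560.0, 2.0, 85.0], [566.0, 2.0, 88.0]]
w6 310 [[558.0, 28.0, 146.0], [560.0, 1.0, 92.0], [566.0, 27.0, 146.0]]
w6 318 [[558.0, 27.0, 149.0], [560.0, 2.0, 100.0], [565.0, 27.0, 150.0]]
w6 326 [[558.0, 27.0, 153.0], [559.0, 2.0, 106.0], [565.0, 27.0, 154.0]]
w6 334 [[558.0, 27.0, 156.0], [559.0, -0.0, 109.0], [565.0, 26.0, 156.0]]
w6 342 [[559.0, 27.0, 160.0], [561.0, 21.0, 150.0], [565.0, 26.0, 159.0]]
```

```bash
python3 - <<'E'
from h import *; from station import imaging
c=pickle.load(open("pics/w6.pkl","rb")); w=cloud(c)
H=(w[...,2]>.028)&(w[...,2]<.04)&(w[...,0]>.54)&(w[...,0]<.59)&(w[...,1]>-.04)&(w[...,1]<-.0); v,u=np.where(H); print(len(u),u.min(),u.max(),v.min(),v.max())
a=cv2.resize(c["image"][230:330,270:370,::-1],(400,400),interpolation=cv2.INTER_CUBIC)
s=imaging.capture("scene"); pickle.dump(s,open("pics/s6.pkl","wb"))
E=np.linalg.inv(s["extrinsics"]); p=E[:3,:3]@[.5588,-.007,.03]+E[:3,3]; x,y=(p[:2]/p[2]*s["fx"]+[s["cx"],s["cy"]]).astype(int); print(x,y)
b=cv2.resize(s["image"][y-50:y+50,x-50:x+50,::-1],(400,400),interpolation=cv2.INTER_CUBIC)
cv2.imwrite("pics/c7.png",np.hstack([a,b])); print(obs()[0]["finger_gap"])
E
```

```text
73 315 328 265 301
371 253
0.0005635862522477699
```

View pics/c7.png

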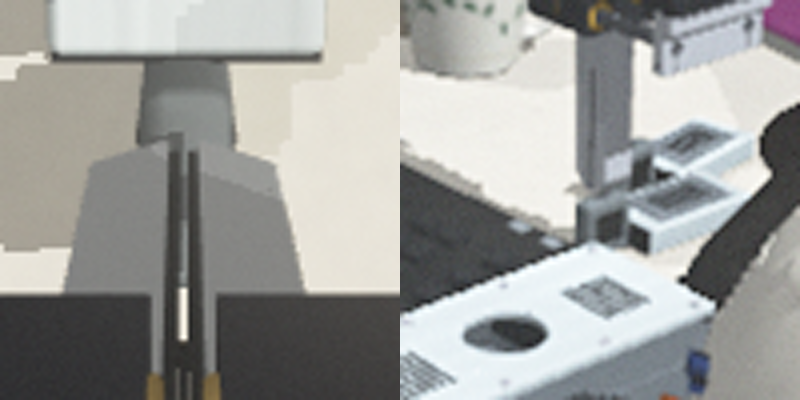

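```bash
python3 - <<'E'
from h import *
o,r=obs(); p=o["tool_pos"]; print(p,o["finger_gap"],o["ft_force"])
c=pickle.load(open("pics/w6.pkl","rb")); w=cloud(c)
Ei=np.linalg.inv(c["extrinsics"]); print("cam-TCP in tool",(r.T@(c["extrinsics"][:3,3]-p)).round(4))
for d in (0,-.019,-.03,-.04): q=Ei[:3,:3]@(p+r@[0.008,0.006,d])+Ei[:3,3]; print(d,(q[:2]/q[2]*c["fx"]+[c["cx"],c["cy"]]).round(0))
for v in range(256,276,2): print(v,[(w[v,u]*1000).round(0).tolist() for u in (295,300,305,310,325,332,338)])
for f in("w1","w2","w4","w5"):
    c=pickle.load(open(f"pics/{f}.pkl","rb"));print(f,c["extrinsics"][:3,3].round(4))
s=pickle.load(open("pics/s6.pkl","rb")); ws=cloud(s); x,y=371,253
P=ws[y-60:y+40,x-60:x+50].reshape(-1,3); H=(P[:,1]>-.017)&(P[:,1]<.004)&(P[:,0]>.53)&(P[:,0]<.59)&(P[:,2]>.004)
Q=P[H]; 
for z in range(0,100,6):
    k=Q[(Q[:,2]*1000>z)&(Q[:,2]*1000<=z+6)]; print(z,len(k),(k.min(0)*1000).round(0) if len(k) else "",(k.max(0)*1000).round(0) if len(k) else "")
E
```

```text
[ 0.55824376 -0.00713403  0.00732597] 0.0005635862522477699 [-0.92278124 -0.30872908  0.62168665]
cam-TCP in tool [ 0.0698 -0.0004 -0.2111]
0 [325. 253.]
-0.019 [326. 262.]
-0.03 [326. 268.]
-0.04 [327. 274.]
256 [[545.0, -2.0, 0.0], [548.0, -2.0, 0.0], [553.0, 6.0, 29.0], [556.0, 7.0, 33.0], [565.0, 6.0, 33.0], [570.0, -5.0, 0.0], [574.0, -5.0, 0.0]]
258 [[544.0, -3.0, 1.0], [548.0, -3.0, 1.0], [553.0, 6.0, 32.0], [556.0, 6.0, 34.0], [565.0, 5.0, 33.0], [570.0, -6.0, -0.0], [574.0, -6.0, 1.0]]
260 [[544.0, -5.0, 0.0], [548.0, -5.0, 0.0], [553.0, 4.0, 31.0], [556.0, 5.0, 35.0], [565.0, 4.0, 34.0], [569.0, -8.0, -1.0], [573.0, -8.0, 1.0]]
262 [[544.0, -6.0, 1.0], [547.0, -7.0, -0.0], [553.0, 3.0, 32.0], [556.0, 3.0, 33.0], [565.0, 2.0, 32.0], [569.0, -9.0, 0.0], [573.0, -9.0, 1.0]]
264 [[544.0, -7.0, 0.0], [547.0, -8.0, 0.0], [553.0, 2.0, 31.0], [556.0, 2.0, 33.0], [564.0, 1.0, 33.0], [569.0, -10.0, -0.0], [573.0, -11.0, 1.0]]
266 [[544.0, -9.0, -1.0], [547.0, -9.0, 0.0], [553.0, 0.0, 31.0], [556.0, 4.0, 42.0], [564.0, 3.0, 42.0], [569.0, -11.0, 1.0], [573.0, -12.0, 0.0]]
268 [[543.0,
[... 659 characters left out ...]
5 [0.5638 0.0627 0.27  ]
0 2 [565.  -5.   4.] [566.  -3.   4.]
6 18 [565. -17.   6.] [583.   4.  12.]
12 19 [563. -15.  12.] [583.   4.  18.]
18 18 [563. -15.  19.] [570.   3.  24.]
24 20 [563. -17.  24.] [570.   3.  30.]
30 33 [555. -17.  31.] [569.   4.  36.]
36 7 [555. -16.  37.] [565.  -2.  42.]
42 18 [550. -17.  42.] [569.   1.  48.]
48 32 [546. -17.  48.] [573.   2.  54.]
54 26 [545. -17.  54.] [572.   1.  60.]
60 32 [546. -17.  60.] [572.   1.  66.]
66 27 [547. -17.  66.] [573.   0.  72.]
72 30 [546. -17.  72.] [572.   2.  78.]
78 32 [543. -16.  78.] [574.  -1.  84.]
84 29 [548. -17.  84.] [573.   0.  89.]
90 35 [546. -17.  90.] [575.   2.  96.]
96 33 [546. -17.  96.] [573.   1. 102.]
```

```bash
python3 - <<'E'
from h import *
for f,y0 in(("w1",.094),("w2",.022),("w3",.022),("w4",.056),("w5",.043),("w6",.001)):
    c=pickle.load(open(f"pics/{f}.pkl","rb")); E=c["extrinsics"]
    w=cloud(c).reshape(-1,3)
    # tool frame: known camera offset; tool x axis ~ -cam y horizontally, tool y ~ cam x
    tz=np.array([0,0,-1.]); ty=E[:3,0]-E[2,0]*np.array([0,0,1]); ty/=np.linalg.norm(ty); tx=np.cross(ty,tz)
    p=E[:3,3]-(tx*.0698-ty*.0004+tz*-.2111)
    L=(w-p)@np.c_[tx,ty,tz]
    m=(np.abs(L[:,0])<.014)&(np.abs(np.abs(L[:,1])-y0/2-.006)<.006)&(L[:,2]<.0)&(L[:,2]>-.09)
    print(f,p.round(4),m.sum(),"fingertip z rel TCP",(np.percentile(L[m][:,2],[95,99,100]).round(4) if m.any() else ""))
E
```

```text
w1 [ 0.4018 -0.2847  0.2534] 3605 fingertip z rel TCP [-0.0385 -0.0336 -0.0315]
w2 [ 0.5992 -0.1821  0.2097] 2406 fingertip z rel TCP [-0.0392 -0.0333 -0.0012]
w3 [ 0.402  -0.2887  0.2099] 2360 fingertip z rel TCP [-0.039  -0.0335 -0.0024]
w4 [ 0.5282 -0.0299  0.2491] 3017 fingertip z rel TCP [-0.0387 -0.0338 -0.0313]
w5 [ 0.5564 -0.0067  0.0589] 2473 fingertip z rel TCP [-0.0393 -0.0343 -0.0322]
w6 [ 0.5583 -0.0071  0.0073] 2213 fingertip z rel TCP [-0.0259 -0.0207 -0.0006]
```

In every view the finger ends sit about 32 mm behind the reported TCP. The earlier collar-seat reference made this harmless for the tool, but here the fingers closed above the handle. I'll open them, go 31 mm lower while checking the force, and grip.

>>> {"api": "carry_out", "payload": {
  "targets": [
    [0, 0, 0, 0, 0, 0],
    [0, 0, 0, 0, 0, 0],
    [0, 0, 0, 0, 0, 0],
    [0, 0, 0, 0, 0, 0],
    [0, 0, 0, 0, 0, 0],
    [0, 0, 0, 0, 0, 0],
    [0, 0, 0.003, 0, 0, 0],
    [0, 0, 0.003, 0, 0, 0]
  ],
  "claw": 0.45
}}

```text
time: 22.35
tool_pos: [0.5584, -0.0072, 0.0013]
ee_rot: [0.745, 0.667, 0.0, 0.0]
ft_force: [0.4, -0.2, -0.8]
finger_gap: 0.0423
grasp_force: 0.0
```

>>> {"api": "carry_out", "payload": {
  "targets": [
    [0, 0, 0.004, 0, 0, 0],
    [0, 0, 0.004, 0, 0, 0],
    [0, 0, 0.004, 0, 0, 0],
    [0, 0, 0, 0, 0, 0]
  ]
}}

```text
time: 22.68
tool_pos: [0.5574, -0.0069, -0.0119]
ee_rot: [0.745, 0.667, -0.001, -0.001]
ft_force: [0.7, 0.1, 0.2]
finger_gap: 0.0423
grasp_force: 0.0
```

>>> {"api": "carry_out", "payload": {
  "targets": [
    [0, 0, 0.003, 0, 0, 0],
    [0, 0, 0.003, 0, 0, 0],
    [0, 0, 0.003, 0, 0, 0],
    [0, 0, 0, 0, 0, 0]
  ]
}}

```text
time: 23.02
tool_pos: [0.5578, -0.007, -0.0204]
ee_rot: [0.745, 0.667, -0.0, -0.0]
ft_force: [0.3, 0.6, 0.8]
finger_gap: 0.0423
grasp_force: 0.0
```

```bash
python3 - <<'E'
from h import *; from station import imaging
go(.5588,-.0068,-.024,84)
s=imaging.capture("scene"); ws=cloud(s); x,y=371,253
P=ws[y-70:y+40,x-70:x+60].reshape(-1,3); H=(P[:,1]>-.020)&(P[:,1]<.006)&(P[:,0]>.50)&(P[:,0]<.61)
Q=P[H]
for z in range(0,60,5):
    k=Q[(Q[:,2]*1000>z)&(Q[:,2]*1000<=z+5)]; print(z,len(k),np.sort((k[:,0]*1000).round(0)).astype(int).tolist()[::3])
E
```

```text
t 23.02 pos [ 0.5578 -0.007  -0.0204] phi 83.68 tilt 0.07 F [0.28 0.62 0.81] gap 0.0423 | shift [0.0003 0.001  0.0036] turn z -0.32
0 75 [500, 501, 506, 509, 512, 514, 517, 521, 524, 528, 529, 532, 534, 570, 575, 576, 580, 585, 586, 587, 591, 594, 597, 602, 603]
5 9 [563, 568, 579]
10 17 [529, 538, 564, 566, 579, 582]
15 34 [525, 535, 536, 538, 562, 565, 566, 567, 567, 583, 587, 589]
20 37 [526, 531, 536, 538, 539, 565, 567, 568, 581, 587, 590, 591, 591]
25 53 [527, 532, 535, 536, 536, 537, 541, 563, 564, 565, 566, 568, 586, 589, 591, 591, 591, 592]
30 67 [525, 531, 534, 536, 536, 537, 540, 554, 557, 558, 562, 563, 564, 566, 566, 568, 582, 584, 589, 590, 590, 591, 593]
35 45 [525, 529, 534, 535, 537, 540, 559, 562, 566, 583, 588, 589, 591, 591, 592]
40 31 [528, 532, 535, 536, 538, 539, 540, 589, 591, 592, 594]
45 42 [528, 531, 534, 535, 538, 538, 540, 586, 590, 590, 591, 592, 594, 594]
50 34 [526, 529, 533, 536, 536, 537, 580, 588, 590, 590, 592, 593]
55 36 [524, 533, 534, 537, 538, 539, 582, 588, 590, 591, 592, 593]
```

Confirmed: the fingers now straddle the handle, with their ends about 12 mm above the desk. Down 4 mm more, then close.

>>> {"api": "carry_out", "payload": {
  "targets": [
    [0, 0.0005, 0.004, 0, 0, 0],
    [0, 0, 0, 0, 0, 0]
  ]
}}

```text
time: 23.23
tool_pos: [0.5585, -0.0071, -0.0242]
ee_rot: [0.745, 0.667, -0.0, -0.0]
ft_force: [-0.4, -0.6, 0.0]
finger_gap: 0.0426
grasp_force: 0.0
```

>>> {"api": "carry_out", "payload": {
  "targets": [
    [0, 0, 0, 0, 0, 0],
    [0, 0, 0, 0, 0, 0],
    [0, 0, 0, 0, 0, 0],
    [0, 0, 0, 0, 0, 0],
    [0, 0, 0, 0, 0, 0],
    [0, 0, 0, 0, 0, 0],
    [0, 0, 0, 0, 0, 0]
  ],
  "claw": 0,
  "squeeze": 50
}}

```text
time: 23.82
tool_pos: [0.5589, -0.0072, -0.0235]
ee_rot: [0.745, 0.667, 0.0, 0.0]
ft_force: [-0.4, 0.5, -0.3]
finger_gap: 0.0137
grasp_force: 50.0
```

```bash
python3 - <<'E'
from h import *
go(.5588,-.0068,-.024,84);print(obs()[0]["grasp_force"])
E
```

```text
t 23.82 pos [ 0.5589 -0.0072 -0.0235] phi 83.69 tilt 0.01 F [-0.39  0.48 -0.28] gap 0.0137 | shift [ 0.0004 -0.0001  0.0005] turn z -0.31
49.99926745891571
```

Gripped. Lift, move to in front of bay 3, and turn the nose towards the dock.

>>> {"api": "carry_out", "payload": {
  "targets": [
    [0, 0, -0.008, 0, 0, 0],
    [0, 0, -0.016, 0, 0, 0],
    [0, 0, -0.022, 0, 0, 0],
    [0, 0, -0.022, 0, 0, 0],
    [0, 0, -0.016, 0, 0, 0],
    [0, 0, -0.006, 0, 0, 0],
    [-0.015, -0.005, 0, 0, 0, 0],
    [-0.025, -0.008, 0, 0, 0, 0]
  ]
}}

```text
time: 24.48
tool_pos: [0.5418, -0.0446, 0.0668]
ee_rot: [0.744, 0.668, 0.0, 0.0]
ft_force: [-0.8, -0.5, -2.5]
finger_gap: 0.0136
grasp_force: 50.0
```

>>> {"api": "carry_out", "payload": {
  "targets": [
    [-0.03, -0.01, 0, 0, 0, 0],
    [-0.025, -0.008, 0, 0, 0, 0],
    [-0.0165, -0.006, 0, 0, 0, 0],
    [0, 0, 0, 0, 0, 4],
    [0, 0, 0, 0, 0, 6],
    [0, 0, 0, 0, 0, 6],
    [0, 0, 0, 0, 0, 6],
    [0, 0, 0, 0, 0, 6]
  ]
}}

```text
time: 25.15
tool_pos: [0.509, -0.1137, 0.0656]
ee_rot: [0.885, 0.465, -0.0, -0.001]
ft_force: [-0.5, 1.1, -1.8]
finger_gap: 0.0139
grasp_force: 50.0
```

>>> {"api": "carry_out", "payload": {
  "targets": [
    [0, 0, 0, 0, 0, 7],
    [0, 0, 0, 0, 0, 7],
    [0, 0, 0, 0, 0, 7],
    [0, 0, 0, 0, 0, 7],
    [0, 0, 0, 0, 0, 7],
    [0, 0, 0, 0, 0, 7],
    [0, 0, 0, 0, 0, 7],
    [0, 0, 0, 0, 0, 7]
  ]
}}

```text
time: 25.82
tool_pos: [0.5089, -0.1136, 0.0656]
ee_rot: [1.0, -0.006, -0.001, -0.0]
ft_force: [-0.0, 0.5, -1.3]
finger_gap: 0.0136
grasp_force: 50.0
```

>>> {"api": "carry_out", "payload": {
  "targets": [
    [0, 0, 0, 0, 0, 4],
    [0, 0, 0, 0, 0, 1.3],
    [0, 0, 0, 0, 0, 0],
    [0, 0, 0, 0, 0, 0]
  ]
}}

```text
time: 26.15
tool_pos: [0.5094, -0.1138, 0.066]
ee_rot: [0.999, -0.048, -0.0, -0.0]
ft_force: [-0.4, 0.4, -1.1]
finger_gap: 0.0138
grasp_force: 50.0
```

```bash
python3 - <<'E'
from h import *; from station import imaging
go(.5141,-.1143,.066,-5.6);print(obs()[0]["grasp_force"])
c=imaging.capture("wrist"); pickle.dump(c,open("pics/w7.pkl","wb")); cv2.imwrite("pics/w7.png",c["image"][:,:,::-1]); w=cloud(c)
P=w.reshape(-1,3); s=(P[:,2]>.09)&(P[:,2]<.125)&(P[:,0]>.53)&(P[:,0]<.66)&(np.abs(P[:,1]+.12)<.06); Q=P[s]; print(len(Q),rect(Q)); 
A=np.c_[Q[:,:2]-Q[:,:2].mean(0),np.ones(len(Q))]; print("tilt plane",np.linalg.lstsq(A,Q[:,2],rcond=None)[0])
E
```

```text
t 26.15 pos [ 0.5094 -0.1138  0.066 ] phi -5.53 tilt 0.05 F [-0.42  0.39 -1.09] gap 0.0138 | shift [ 0.0048  0.0001 -0.    ] turn z 0.07
49.99873459339142
12057 (array([ 564.5, -118.3]), array([44.2, 73. ]), 84.4)
tilt plane [-0.00438171 -0.00078337  0.10580655]
```

View pics/w7.png

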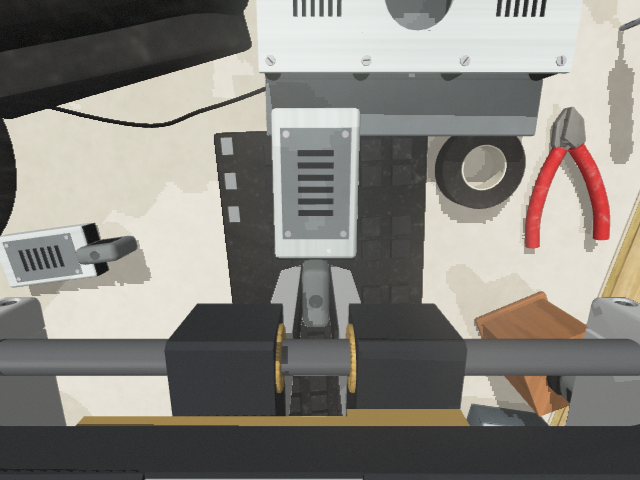

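The module hangs level and aligned in front of bay 3: its case is at (315,180) and the dock's front edge is above it, running (260,70)–(582,70). I'll check the lateral offset against the cover's edges in the same picture.

```bash
cat >> h.py <<'E'
def lateral(c,z0,z1,yc):
    w=cloud(c); a=np.radians(-5.6); X=np.array([np.cos(a),np.sin(a)]); Y=np.array([-np.sin(a),np.cos(a)]); D=np.array([.6627,-.1871])
    d=w[...,:2]-D; dx=d@X; dy=d@Y; g=c["image"].max(2)
    m=(w[...,2]>.057)&(w[...,2]<.065)&(dx<-.005)&(dx>-.045)&(abs(dy)<.11)
    e=[]
    for v in range(0,70,3):
        k=np.where(m[v]&(g[v]>120))[0]
        if len(k)>100: e.append((dy[v,k.max()],dy[v,k.min()]))
    e=np.array(e); print("cover right/left",np.median(e,0).round(4),"mid",np.median(e.mean(1)).round(4),"front dx",np.nanpercentile(dx[m],1).round(4))
    m=(w[...,2]>z0)&(w[...,2]<z1)&(dx<-.04)&(dx>-.16)&(abs(dy-yc)<.04); s=rect(np.c_[dx[m],dy[m]]); print("case in dock frame",s,"front",np.nanpercentile(dx[m],99).round(4))
E
python3 - <<'E'
from h import *
lateral(pickle.load(open("pics/w7.pkl","rb")),.098,.115,.058)
E
```

```text
cover right/left [-0.0922  0.0923] mid 0.0001 front dx -0.0421
case in dock frame (array([-110.2,   58.9]), array([44.2, 84.5]), 90.0) front -0.0688
```

>>> {"api": "carry_out", "payload": {
  "targets": [
    [0, 0.0009, 0.008, 0, 0, 0],
    [0, 0, 0.014, 0, 0, 0],
    [0, 0, 0.014, 0, 0, 0],
    [0, 0, 0.01, 0, 0, 0],
    [0, 0, 0.005, 0, 0, 0],
    [0, 0, 0, 0, 0, 0],
    [0, 0, 0, 0, 0, 0],
    [0, 0, 0, 0, 0, 0]
  ]
}}

```text
time: 26.87
tool_pos: [0.5102, -0.1151, 0.0159]
ee_rot: [0.999, -0.049, 0.001, 0.0]
ft_force: [-0.2, 0.7, -1.9]
finger_gap: 0.0136
grasp_force: 50.0
```

```bash
python3 - <<'E'
from h import *; from station import imaging
go(.5094,-.1147,.0147,-5.6);print(obs()[0]["grasp_force"])
c=imaging.capture("wrist"); pickle.dump(c,open("pics/w8.pkl","wb")); lateral(c,.047,.064,.058)
w=cloud(c); P=w.reshape(-1,3); s=(P[:,2]>.045)&(P[:,2]<.064)&(P[:,0]>.53)&(P[:,0]<.59)&(np.abs(P[:,1]+.12)<.03); print(np.median(P[s][:,2]))
s=(P[:,2]>.03)&(P[:,2]<.043)&(P[:,0]>.57)&(P[:,0]<.62)&(P[:,1]<-.15); print("ledge",s.sum(),np.median(P[s][:,2]))
E
```

```text
t 26.87 pos [ 0.5102 -0.1151  0.0159] phi -5.61 tilt 0.07 F [-0.25  0.67 -1.87] gap 0.0136 | shift [-0.0009 -0.0003  0.0012] turn z -0.01
49.99911725521088
cover right/left [-0.085   0.0925] mid 0.0037 front dx -0.0422
case in dock frame (array([-95.8,  55.5]), array([ 74.7, 111.6]), 90.0) front -0.0404
0.05603114337800405
ledge 17144 0.03727041796064472
```

```bash
python3 - <<'E'
from h import *
c=pickle.load(open("pics/w8.pkl","rb")); w=cloud(c); a=np.radians(-5.6); X=np.array([np.cos(a),np.sin(a)]); Y=np.array([-np.sin(a),np.cos(a)])
d=w[...,:2]-np.array([.6627,-.1871]); dx=d@X; dy=d@Y
for lo in (-.14,-.12,-.10,-.085):
    m=(w[...,2]>.05)&(w[...,2]<.06)&(dx>lo)&(dx<lo+.012)&(abs(dy-.058)<.04); print(lo,np.percentile(dy[m],[1,99]).round(4),np.percentile(dy[m],[1,99]).mean().round(4), np.median(w[...,2][m]).round(4))
E
```

```text
-0.14 [0.036  0.0789] 0.0575 0.0558
-0.12 [0.0361 0.0789] 0.0575 0.0561
-0.1 [0.0363 0.0789] 0.0576 0.0561
-0.085 [0.0363 0.0789] 0.0576 0.056
```

>>> {"api": "carry_out", "payload": {
  "targets": [
    [0, -0.0003, 0.0013, 0, 0, 0],
    [0.005, 0, 0, 0, 0, 0],
    [0.008, 0, 0, 0, 0, 0],
    [0.008, 0, 0, 0, 0, 0],
    [0.008, 0, 0, 0, 0, 0],
    [0.006, 0, 0, 0, 0, 0],
    [0, 0, 0, 0, 0, 0]
  ]
}}

```text
time: 27.5
tool_pos: [0.5462, -0.1183, 0.0143]
ee_rot: [0.999, -0.049, 0.001, 0.0]
ft_force: [0.1, -0.2, -0.9]
finger_gap: 0.0132
grasp_force: 50.0
```

>>> {"api": "carry_out", "payload": {
  "targets": [
    [0.005, 0, 0, 0, 0, 0],
    [0.005, 0, 0, 0, 0, 0],
    [0.005, 0, 0, 0, 0, 0],
    [0.005, 0, 0, 0, 0, 0]
  ]
}}

```text
time: 27.83
tool_pos: [0.5649, -0.12, 0.014]
ee_rot: [0.999, -0.049, -0.0, -0.0]
ft_force: [-0.6, -0.9, -0.9]
finger_gap: 0.0137
grasp_force: 50.0
```

>>> {"api": "carry_out", "payload": {
  "targets": [
    [0, 0, 0, 0, 0, 0]
  ]
}}

```text
time: 27.92
tool_pos: [0.5655, -0.1202, 0.0143]
ee_rot: [0.999, -0.049, 0.0, 0.0]
ft_force: [-0.6, 0.2, -0.6]
finger_gap: 0.0137
grasp_force: 50.0
```

>>> {"api": "carry_out", "payload": {
  "targets": [
    [0.006, 0, 0, 0, 0, 0],
    [0.007, 0, 0, 0, 0, 0],
    [0.007, 0, 0, 0, 0, 0],
    [0.007, 0, 0, 0, 0, 0],
    [0.006, 0, 0, 0, 0, 0],
    [0.004, 0, 0, 0, 0, 0],
    [0, 0, 0, 0, 0, 0]
  ]
}}

```text
time: 28.5
tool_pos: [0.6022, -0.1237, 0.0142]
ee_rot: [0.999, -0.049, 0.0, 0.0]
ft_force: [-0.0, -0.2, -2.0]
finger_gap: 0.0137
grasp_force: 50.0
```

>>> {"api": "carry_out", "payload": {
  "targets": [
    [0.003, 0, 0, 0, 0, 0],
    [0.003, 0, 0, 0, 0, 0],
    [0, 0, 0, 0, 0, 0]
  ]
}}

```text
time: 28.75
tool_pos: [0.6076, -0.1242, 0.0141]
ee_rot: [0.999, -0.049, 0.0, 0.0]
ft_force: [-0.0, 0.5, -1.5]
finger_gap: 0.0137
grasp_force: 50.0
```

>>> {"api": "carry_out", "payload": {
  "targets": [
    [0.002, 0, 0, 0, 0, 0],
    [0, 0, 0, 0, 0, 0]
  ]
}}

```text
time: 28.92
tool_pos: [0.6094, -0.1244, 0.0141]
ee_rot: [0.999, -0.049, 0.0, 0.0]
ft_force: [1.4, -0.1, -1.6]
finger_gap: 0.0138
grasp_force: 50.0
```

>>> {"api": "carry_out", "payload": {
  "targets": [
    [0.001, 0, 0, 0, 0, 0],
    [0.001, 0, 0, 0, 0, 0],
    [0, 0, 0, 0, 0, 0]
  ]
}}

```text
time: 29.17
tool_pos: [0.6106, -0.1244, 0.0139]
ee_rot: [0.999, -0.049, -0.001, -0.0]
ft_force: [-4.0, 0.4, -1.0]
finger_gap: 0.0134
grasp_force: 50.0
```

>>> {"api": "carry_out", "payload": {
  "targets": [
    [0.001, 0, 0, 0, 0, 0],
    [0, 0, 0, 0, 0, 0]
  ]
}}

```text
time: 29.33
tool_pos: [0.6104, -0.1244, 0.0137]
ee_rot: [0.999, -0.049, -0.002, -0.0]
ft_force: [-6.7, 0.3, 2.9]
finger_gap: 0.0135
grasp_force: 50.0
```

>>> {"api": "carry_out", "payload": {
  "targets": [
    [0.001, 0, 0, 0, 0, 0],
    [0, 0, 0, 0, 0, 0]
  ]
}}

```text
time: 29.5
tool_pos: [0.6104, -0.1243, 0.0136]
ee_rot: [0.999, -0.049, -0.003, -0.0]
ft_force: [-10.9, -0.4, 4.2]
finger_gap: 0.0135
grasp_force: 50.0
```

Home against the back wall. Ease off a little, lower, release, and rise.

>>> {"api": "carry_out", "payload": {
  "targets": [
    [-0.001, 0, 0.001, 0, 0, 0],
    [0, 0, 0, 0, 0, 0],
    [0, 0, 0, 0, 0, 0]
  ]
}}

```text
time: 29.75
tool_pos: [0.6105, -0.1244, 0.0135]
ee_rot: [0.999, -0.049, -0.002, -0.0]
ft_force: [-9.4, 1.0, 6.4]
finger_gap: 0.0138
grasp_force: 50.0
```

>>> {"api": "carry_out", "payload": {
  "targets": [
    [0, 0, 0, 0, 0, 0],
    [0, 0, 0, 0, 0, 0],
    [0, 0, 0, 0, 0, 0],
    [0, 0, 0, 0, 0, 0],
    [0, 0, -0.005, 0, 0, 0],
    [0, 0, -0.015, 0, 0, 0],
    [0, 0, -0.025, 0, 0, 0],
    [0, 0, -0.03, 0, 0, 0]
  ],
  "claw": 0.35
}}

```text
time: 30.42
tool_pos: [0.6108, -0.1241, 0.0873]
ee_rot: [0.999, -0.049, -0.002, -0.001]
ft_force: [0.3, -0.3, -0.0]
finger_gap: 0.0328
grasp_force: 0.0
```

>>> {"api": "carry_out", "payload": {
  "targets": [
    [0, 0, -0.03, 0, 0, 0],
    [0, 0, -0.03, 0, 0, 0],
    [-0.02, -0.01, -0.03, 0, 0, 0],
    [-0.03, -0.02, 0, 0, 0, 0],
    [0, 0, 0, 0, 0, 0],
    [0, 0, 0, 0, 0, 0]
  ]
}}

```text
time: 30.92
tool_pos: [0.5648, -0.0891, 0.1786]
ee_rot: [0.999, -0.048, 0.001, 0.0]
ft_force: [0.1, -0.7, -0.0]
finger_gap: 0.0329
grasp_force: 0.0
```

```bash
python3 - <<'E'
from h import *; from station import imaging
c=imaging.capture("wrist"); pickle.dump(c,open("pics/w9.pkl","wb")); cv2.imwrite("pics/w9.png",c["image"][:,:,::-1])
w=cloud(c); a=np.radians(-5.6); X=np.array([np.cos(a),np.sin(a)]); Y=np.array([-np.sin(a),np.cos(a)])
d=w[...,:2]-np.array([.6627,-.1871]); dx=d@X; dy=d@Y
m=(w[...,2]>.064)&(w[...,2]<.078)&(dx>-.1)&(dx<-.03)&(abs(dy-.058)<.03); print("handle home (want dx -59 dy 58)",m.sum(),rect(np.c_[dx[m],dy[m]]),np.median(w[...,2][m]))
P=w.reshape(-1,3); s=(P[:,2]>.028)&(P[:,2]<.04)&(P[:,0]>.44)&(P[:,0]<.60)&(P[:,1]>0)&(P[:,1]<.15); print("m2 handle",s.sum(),rect(P[s]))
g=(w[...,2]>.0125)&(w[...,2]<.0195)&(w[...,1]>0)&(w[...,1]<.2)&(w[...,0]>.45)&(w[...,0]<.6); n,l,st,ce=cv2.connectedComponentsWithStats(g.astype(np.uint8))
for k in range(1,n):
    if st[k,4]>800: print("m2 case",st[k].tolist(),rect(w[l==k]))
go(.5242,.0542,.15,94)
E
```

```text
handle home (want dx -59 dy 58) 484 (array([-51.1,  53.7]), array([23.9, 48.8]), 60.3) 0.07064641826888368
m2 handle 335 (array([521.7,  53.3]), array([14.2, 30.7]), 1.9)
m2 case [69, 208, 42, 58, 1242] (array([570.2, 173. ]), array([37.1, 78.2]), 62.4)
m2 case [118, 250, 73, 43, 2225] (array([519.5, 106.3]), array([44.6, 81. ]), 2.3)
t 30.97 pos [ 0.5654 -0.0897  0.1783] phi -5.59 tilt 0.05 F [-0.16  0.68  0.37] gap 0.0325 | shift [-0.055  -0.1393  0.0282] turn z -99.59
```

Module 1 is seated: its handle top is at 0.0706 m. Next is module 2, axis about 92.5°, handle near (0.522, 0.053).

>>> {"api": "carry_out", "payload": {
  "targets": [
    [0, 0, 0, 0, 0, -5],
    [0, 0, 0, 0, 0, -7],
    [0, 0, 0, 0, 0, -7],
    [0, 0, 0, 0, 0, -7],
    [0, 0, 0, 0, 0, -7],
    [0, 0, 0, 0, 0, -7],
    [0, 0, 0, 0, 0, -7],
    [0, 0, 0, 0, 0, -7]
  ],
  "claw": 0.45
}}

```text
time: 31.63
tool_pos: [0.5661, -0.0906, 0.1775]
ee_rot: [0.911, 0.412, -0.0, -0.0]
ft_force: [-1.0, -0.2, 0.5]
finger_gap: 0.0422
grasp_force: 0.0
```

>>> {"api": "carry_out", "payload": {
  "targets": [
    [0, 0, 0, 0, 0, -7],
    [0, 0, 0, 0, 0, -7],
    [0, 0, 0, 0, 0, -7],
    [0, 0, 0, 0, 0, -7],
    [0, 0, 0, 0, 0, -7],
    [0, 0, 0, 0, 0, -7],
    [0, 0, 0, 0, 0, -2.1],
    [0.01, -0.003, 0.01, 0, 0, 0]
  ]
}}

```text
time: 32.3
tool_pos: [0.5643, -0.082, 0.1694]
ee_rot: [0.692, 0.722, 0.001, 0.002]
ft_force: [-0.1, 0.3, -0.2]
finger_gap: 0.0427
grasp_force: 0.0
```

>>> {"api": "carry_out", "payload": {
  "targets": [
    [0.02, -0.007, 0.015, 0, 0, 0],
    [0.025, -0.009, 0.02, 0, 0, 0],
    [0.025, -0.009, 0.02, 0, 0, 0],
    [0.02, -0.007, 0.015, 0, 0, 0],
    [0.0115, -0.0031, 0, 0, 0, 0],
    [0, 0, 0, 0, 0, 0],
    [0, 0, 0, 0, 0, 0],
    [0, 0, 0, 0, 0, 0]
  ]
}}

```text
time: 32.97
tool_pos: [0.5242, 0.019, 0.0995]
ee_rot: [0.692, 0.722, 0.001, 0.001]
ft_force: [0.1, 0.4, -0.4]
finger_gap: 0.0427
grasp_force: 0.0
```

```bash
python3 - <<'E'
from h import *; from station import imaging
c=imaging.capture("wrist"); pickle.dump(c,open("pics/w10.pkl","wb")); cv2.imwrite("pics/w10.png",c["image"][:,:,::-1])
w=cloud(c); P=w.reshape(-1,3); s=(P[:,2]>.028)&(P[:,2]<.04)&(P[:,0]>.49)&(P[:,0]<.56)&(P[:,1]>.02)&(P[:,1]<.09); print("m2 handle",s.sum(),rect(P[s]))
g=(w[...,2]>.0125)&(w[...,2]<.0195); n,l,st,ce=cv2.connectedComponentsWithStats(g.astype(np.uint8))
for k in range(1,n):
    if st[k,4]>2000: print("case",st[k].tolist(),rect(w[l==k]))
go(.522,.053,-.024,92.5)
for z in np.arange(.04,.3,.04):
    s2=(P[:,0]>.4)&(P[:,0]<.65)&(P[:,2]>z)&(P[:,2]<z+.04)&(P[:,1]>.09); print(z.round(2),s2.sum(),P[s2][:,1].min() if s2.any() else "")
E
```

```text
m2 handle 622 (array([521.5,  54.4]), array([13.6, 32. ]), 2.2)
case [341, 0, 191, 98, 6528] (array([609.6, 170.9]), array([ 61.8, 155.4]), 82.3)
case [288, 83, 54, 97, 4948] (array([519.5, 108.3]), array([44., 78.]), 2.3)
case [245, 376, 135, 40, 2093] (array([ 527.6, -152.8]), array([ 50. , 136.4]), 88.6)
t 33.02 pos [0.5241 0.0188 0.0995] phi 92.41 tilt 0.16 F [ 0.79  0.35 -0.86] gap 0.0426 | shift [ 0.0343 -0.001   0.1234] turn z -0.09
0.04 4963 0.0900034501232202
0.08 3814 0.09001086815465992
0.12 118 0.16734844510504954
0.16 0 
0.2 0 
0.24 0 
0.28 0
```

>>> {"api": "carry_out", "payload": {
  "targets": [
    [0.01, -0.0011, 0.01, 0, 0, 0],
    [0.012, 0, 0.015, 0, 0, 0],
    [0.0103, 0, 0.015, 0, 0, 0],
    [0, 0, 0.015, 0, 0, 0],
    [0, 0, 0.012, 0, 0, 0],
    [0, 0, 0, 0, 0, 0],
    [0, 0, 0, 0, 0, 0]
  ]
}}

```text
time: 33.6
tool_pos: [0.5197, 0.0519, 0.0305]
ee_rot: [0.692, 0.722, -0.0, -0.001]
ft_force: [-0.0, -0.0, 0.2]
finger_gap: 0.0422
grasp_force: 0.0
```

```bash
python3 - <<'E'
from h import *
go(.5216,.051,-.0235,92.4)
E
```

```text
t 33.6 pos [0.5197 0.0519 0.0305] phi 92.45 tilt 0.07 F [-0.04 -0.05  0.23] gap 0.0422 | shift [-0.001  0.002  0.054] turn z 0.05
```

>>> {"api": "carry_out", "payload": {
  "targets": [
    [0, 0.001, 0.012, 0, 0, 0],
    [0, 0, 0.012, 0, 0, 0],
    [0, 0, 0.01, 0, 0, 0],
    [0, 0, 0.008, 0, 0, 0],
    [0, 0, 0.006, 0, 0, 0],
    [0, 0, 0.004, 0, 0, 0],
    [0, 0, 0.003, 0, 0, 0],
    [0, 0, 0, 0, 0, 0]
  ]
}}

```text
time: 34.27
tool_pos: [0.5206, 0.0522, -0.0245]
ee_rot: [0.692, 0.722, -0.0, -0.0]
ft_force: [-0.7, -0.6, -0.0]
finger_gap: 0.0421
grasp_force: 0.0
```

>>> {"api": "carry_out", "payload": {
  "targets": [
    [0, 0, 0, 0, 0, 0],
    [0, 0, 0, 0, 0, 0],
    [0, 0, 0, 0, 0, 0],
    [0, 0, 0, 0, 0, 0],
    [0, 0, 0, 0, 0, 0],
    [0, 0, 0, 0, 0, 0],
    [0, 0, 0, 0, 0, 0],
    [0, 0, 0, 0, 0, 0]
  ],
  "claw": 0,
  "squeeze": 50
}}

```text
time: 34.93
tool_pos: [0.5213, 0.0521, -0.0236]
ee_rot: [0.692, 0.722, 0.0, 0.0]
ft_force: [-0.1, -0.1, 2.7]
finger_gap: 0.0139
grasp_force: 50.0
```

```bash
python3 - <<'E'
from h import *
go(.5084,-.115,.066,92.4);print(obs()[0]["grasp_force"])
E
```

```text
t 34.93 pos [ 0.5213  0.0521 -0.0236] phi 92.49 tilt 0.03 F [-0.12 -0.08  2.67] gap 0.0139 | shift [-0.1664 -0.0201 -0.0896] turn z 0.09
49.99236881732941
```

>>> {"api": "carry_out", "payload": {
  "targets": [
    [0, 0, -0.008, 0, 0, 0],
    [0, 0, -0.016, 0, 0, 0],
    [-0.01, -0.001, -0.022, 0, 0, 0],
    [-0.02, -0.002, -0.022, 0, 0, 0],
    [-0.03, -0.003, -0.016, 0, 0, 0],
    [-0.032, -0.0035, -0.006, 0, 0, 0],
    [-0.032, -0.0035, 0, 0, 0, 0],
    [-0.032, -0.0035, 0, 0, 0, 0]
  ]
}}

```text
time: 35.6
tool_pos: [0.5112, -0.1058, 0.0671]
ee_rot: [0.691, 0.722, 0.0, 0.001]
ft_force: [0.8, -0.1, -2.2]
finger_gap: 0.0142
grasp_force: 50.0
```

>>> {"api": "carry_out", "payload": {
  "targets": [
    [-0.032, -0.0035, 0, 0, 0, 0],
    [-0.025, -0.003, 0, 0, 0, 0],
    [-0.0103, -0.0011, 0, 0, 0, 3],
    [0, 0, 0, 0, 0, 6],
    [0, 0, 0, 0, 0, 7],
    [0, 0, 0, 0, 0, 7],
    [0, 0, 0, 0, 0, 7],
    [0, 0, 0, 0, 0, 7]
  ]
}}

```text
time: 36.27
tool_pos: [0.5061, -0.1718, 0.066]
ee_rot: [0.886, 0.463, -0.0, -0.0]
ft_force: [-0.2, -0.0, -1.2]
finger_gap: 0.0138
grasp_force: 50.0
```

>>> {"api": "carry_out", "payload": {
  "targets": [
    [0, 0, 0, 0, 0, 7],
    [0, 0, 0, 0, 0, 7],
    [0, 0, 0, 0, 0, 7],
    [0, 0, 0, 0, 0, 7],
    [0, 0, 0, 0, 0, 7],
    [0, 0, 0, 0, 0, 7],
    [0, 0, 0, 0, 0, 7],
    [0, 0, 0, 0, 0, 7]
  ]
}}

```text
time: 36.93
tool_pos: [0.506, -0.1717, 0.066]
ee_rot: [1.0, -0.008, -0.0, -0.0]
ft_force: [0.2, -0.2, -1.5]
finger_gap: 0.0136
grasp_force: 50.0
```

>>> {"api": "carry_out", "payload": {
  "targets": [
    [0, 0, 0, 0, 0, 4],
    [0, 0, 0, 0, 0, 1.1],
    [0, 0, 0, 0, 0, 0],
    [0, 0, 0, 0, 0, 0],
    [0, 0, 0, 0, 0, 0]
  ]
}}

```text
time: 37.35
tool_pos: [0.5064, -0.1719, 0.066]
ee_rot: [0.999, -0.048, -0.0, -0.0]
ft_force: [0.4, -0.6, -1.2]
finger_gap: 0.0139
grasp_force: 50.0
```

```bash
cat >> h.py <<'E'
def inframe(c,z0,z1,yc,los):
    w=cloud(c); a=np.radians(-5.6); X=np.array([np.cos(a),np.sin(a)]); Y=np.array([-np.sin(a),np.cos(a)])
    d=w[...,:2]-np.array([.6627,-.1871]); dx=d@X; dy=d@Y
    for lo in los:
        m=(w[...,2]>z0)&(w[...,2]<z1)&(dx>lo)&(dx<lo+.012)&(abs(dy-yc)<.03)
        if m.sum()>20: q=np.percentile(dy[m],[1,99]); print(lo,q.round(4),q.mean().round(4),"z",np.median(w[...,2][m]).round(4))
    m=(w[...,2]>z0)&(w[...,2]<z1)&(dx>-.16)&(dx<-.03)&(abs(dy-yc)<.02); print("front dx",np.percentile(dx[m],99).round(4))
E
python3 - <<'E'
from h import *; from station import imaging
go(.5084,-.172,.066,-5.6);print(obs()[0]["grasp_force"])
c=imaging.capture("wrist"); pickle.dump(c,open("pics/w11.pkl","wb")); cv2.imwrite("pics/w11.png",c["image"][:,:,::-1])
inframe(c,.095,.118,0,(-.14,-.12,-.10,-.085)); lateral(c,.095,.118,0)
E
```

```text
t 37.35 pos [ 0.5064 -0.1719  0.066 ] phi -5.56 tilt 0.02 F [ 0.38 -0.55 -1.17] gap 0.0139 | shift [ 0.002  -0.0001  0.    ] turn z 0.04
49.98826324939728
-0.14 [-0.0207  0.0219] 0.0006 z 0.1057
-0.12 [-0.0208  0.0221] 0.0006 z 0.1061
-0.1 [-0.0207  0.022 ] 0.0006 z 0.1062
-0.085 [-0.0208  0.022 ] 0.0006 z 0.1061
front dx -0.0638
cover right/left [-0.092   0.0922] mid 0.0001 front dx -0.042
case in dock frame (array([-106.4,    0.6]), array([44.2, 87. ]), 89.9) front -0.0638
```

>>> {"api": "carry_out", "payload": {
  "targets": [
    [0, 0.0004, 0.008, 0, 0, 0],
    [0, 0, 0.014, 0, 0, 0],
    [0, 0, 0.014, 0, 0, 0],
    [0, 0, 0.01, 0, 0, 0],
    [0, 0, 0.006, 0, 0, 0],
    [0, 0, 0, 0, 0, 0],
    [0, 0, 0, 0, 0, 0],
    [0, 0, 0, 0, 0, 0]
  ]
}}

```text
time: 38.07
tool_pos: [0.507, -0.1726, 0.0145]
ee_rot: [0.999, -0.049, 0.0, 0.0]
ft_force: [-0.4, -0.4, -1.8]
finger_gap: 0.0133
grasp_force: 50.0
```

```bash
python3 - <<'E'
from h import *; from station import imaging
go(.5064,-.1723,.014,-5.6)
c=imaging.capture("wrist"); inframe(c,.048,.0575,0,(-.14,-.12,-.10,-.085))
E
```

```text
t 38.07 pos [ 0.507  -0.1726  0.0145] phi -5.61 tilt 0.06 F [-0.45 -0.35 -1.81] gap 0.0133 | shift [-0.0007 -0.0003  0.0005] turn z -0.01
-0.14 [-0.0213  0.0212] -0.0001 z 0.0546
-0.12 [-0.0215  0.0213] -0.0001 z 0.0553
-0.1 [-0.0214  0.0212] -0.0001 z 0.0556
-0.085 [-0.0215  0.0213] -0.0001 z 0.0559
front dx -0.0629
```

>>> {"api": "carry_out", "payload": {
  "targets": [
    [0, 0, 0.001, 0, 0, 0],
    [0.005, 0, 0, 0, 0, 0],
    [0.007, 0, 0, 0, 0, 0],
    [0.007, 0, 0, 0, 0, 0],
    [0.006, 0, 0, 0, 0, 0],
    [0.005, 0, 0, 0, 0, 0],
    [0, 0, 0, 0, 0, 0]
  ]
}}

```text
time: 38.7
tool_pos: [0.5376, -0.1756, 0.0132]
ee_rot: [0.999, -0.049, 0.0, 0.0]
ft_force: [0.5, 0.5, -1.3]
finger_gap: 0.0139
grasp_force: 50.0
```

>>> {"api": "carry_out", "payload": {
  "targets": [
    [0.005, 0, 0, 0, 0, 0],
    [0.005, 0, 0, 0, 0, 0],
    [0.005, 0, 0, 0, 0, 0],
    [0.005, 0, 0, 0, 0, 0],
    [0, 0, 0, 0, 0, 0]
  ]
}}

```text
time: 39.12
tool_pos: [0.5573, -0.1776, 0.0133]
ee_rot: [0.999, -0.049, 0.0, 0.0]
ft_force: [-0.4, 0.1, -1.1]
finger_gap: 0.0137
grasp_force: 50.0
```

>>> {"api": "carry_out", "payload": {
  "targets": [
    [0.006, 0, 0, 0, 0, 0],
    [0.007, 0, 0, 0, 0, 0],
    [0.007, 0, 0, 0, 0, 0],
    [0.007, 0, 0, 0, 0, 0],
    [0.006, 0, 0, 0, 0, 0],
    [0.003, 0, 0, 0, 0, 0],
    [0, 0, 0, 0, 0, 0]
  ]
}}

```text
time: 39.7
tool_pos: [0.5933, -0.1811, 0.0134]
ee_rot: [0.999, -0.049, 0.001, 0.0]
ft_force: [0.4, -0.5, 1.3]
finger_gap: 0.014
grasp_force: 50.0
```

>>> {"api": "carry_out", "payload": {
  "targets": [
    [0.003, 0, 0, 0, 0, 0],
    [0.003, 0, 0, 0, 0, 0],
    [0.002, 0, 0, 0, 0, 0],
    [0, 0, 0, 0, 0, 0]
  ]
}}

```text
time: 40.03
tool_pos: [0.6001, -0.1817, 0.0134]
ee_rot: [0.999, -0.049, -0.0, 0.0]
ft_force: [-3.0, 0.4, 5.5]
finger_gap: 0.014
grasp_force: 50.0
```

>>> {"api": "carry_out", "payload": {
  "targets": [
    [0.001, 0, 0, 0, 0, 0],
    [0.001, 0, 0, 0, 0, 0],
    [0, 0, 0, 0, 0, 0]
  ]
}}

```text
time: 40.28
tool_pos: [0.6017, -0.1818, 0.0134]
ee_rot: [0.999, -0.049, -0.001, -0.0]
ft_force: [-4.1, -0.9, 6.2]
finger_gap: 0.0136
grasp_force: 50.0
```

>>> {"api": "carry_out", "payload": {
  "targets": [
    [0.001, 0, 0, 0, 0, 0],
    [0.001, 0, 0, 0, 0, 0],
    [0, 0, 0, 0, 0, 0]
  ]
}}

```text
time: 40.53
tool_pos: [0.6025, -0.1819, 0.0134]
ee_rot: [0.999, -0.049, -0.002, -0.0]
ft_force: [-7.8, 0.9, 7.9]
finger_gap: 0.0137
grasp_force: 50.0
```

>>> {"api": "carry_out", "payload": {
  "targets": [
    [0.001, 0, -0.0005, 0, 0, 0],
    [0, 0, 0, 0, 0, 0]
  ]
}}

```text
time: 40.7
tool_pos: [0.6024, -0.1819, 0.0134]
ee_rot: [0.999, -0.049, -0.003, -0.0]
ft_force: [-10.4, -0.4, 9.6]
finger_gap: 0.0135
grasp_force: 50.0
```

>>> {"api": "carry_out", "payload": {
  "targets": [
    [0.001, 0, 0, 0, 0, 0],
    [0, 0, 0, 0, 0, 0]
  ]
}}

```text
time: 40.87
tool_pos: [0.6023, -0.1819, 0.0134]
ee_rot: [0.999, -0.049, -0.005, -0.001]
ft_force: [-16.2, 0.6, 12.2]
finger_gap: 0.0135
grasp_force: 50.0
```

>>> {"api": "carry_out", "payload": {
  "targets": [
    [-0.001, 0, 0.0005, 0, 0, 0],
    [0, 0, 0, 0, 0, 0]
  ]
}}

```text
time: 41.03
tool_pos: [0.6024, -0.1819, 0.0134]
ee_rot: [0.999, -0.049, -0.003, -0.0]
ft_force: [-12.6, -0.1, 11.6]
finger_gap: 0.0132
grasp_force: 50.0
```

>>> {"api": "carry_out", "payload": {
  "targets": [
    [0, 0, 0, 0, 0, 0],
    [0, 0, 0, 0, 0, 0],
    [0, 0, 0, 0, 0, 0],
    [0, 0, 0, 0, 0, 0],
    [0, 0, -0.005, 0, 0, 0],
    [0, 0, -0.015, 0, 0, 0],
    [0, 0, -0.025, 0, 0, 0],
    [0, 0, -0.03, 0, 0, 0]
  ],
  "claw": 0.35
}}

```text
time: 41.7
tool_pos: [0.6037, -0.1813, 0.0871]
ee_rot: [0.999, -0.049, -0.002, -0.001]
ft_force: [0.6, 0.7, -0.3]
finger_gap: 0.0328
grasp_force: 0.0
```

>>> {"api": "carry_out", "payload": {
  "targets": [
    [0, 0, -0.03, 0, 0, 0],
    [-0.02, 0, -0.035, 0, 0, 0],
    [-0.035, 0, -0.035, 0, 0, 0],
    [-0.025, 0, -0.02, 0, 0, 0],
    [0, 0, 0, 0, 0, 0],
    [0, 0, 0, 0, 0, 0],
    [0, 0, 0, 0, 0, 0]
  ]
}}

```text
time: 42.28
tool_pos: [0.531, -0.1747, 0.2019]
ee_rot: [0.999, -0.049, -0.0, -0.0]
ft_force: [0.3, 0.8, -1.2]
finger_gap: 0.033
grasp_force: 0.0
```

```bash
python3 - <<'E'
from h import *; from station import imaging
go(.5,-.17,.2,-5.6)
c=imaging.capture("wrist"); cv2.imwrite("pics/w12.png",c["image"][:,:,::-1])
w=cloud(c); a=np.radians(-5.6); X=np.array([np.cos(a),np.sin(a)]); Y=np.array([-np.sin(a),np.cos(a)])
d=w[...,:2]-np.array([.6627,-.1871]); dx=d@X; dy=d@Y
for yc in(0,.058):
    m=(w[...,2]>.0665)&(w[...,2]<.076)&(dx>-.08)&(dx<-.035)&(abs(dy-yc)<.012); print("handle want -59",yc,m.sum(),rect(np.c_[dx[m],dy[m]]),np.percentile(dx[m],[1,99]).round(4),np.median(w[...,2][m]).round(4))
P=w.reshape(-1,3)
m=(P[:,2]>.12)&(P[:,2]<.17)&(np.hypot(P[:,0]-.404,P[:,1]+.289)<.04); print("tool",m.sum())
E
```

```text
t 42.28 pos [ 0.531  -0.1747  0.2019] phi -5.62 tilt 0.03 F [ 0.34  0.76 -1.2 ] gap 0.033 | shift [-0.0313 -0.0016  0.0019] turn z -0.02
handle want -59 0 435 (array([-59.4,   0. ]), array([13.1, 31.1]), 89.9) [-0.0746 -0.044 ] 0.0706
handle want -59 0.058 436 (array([-59.4,  57.6]), array([31.1, 13.9]), 0.1) [-0.0745 -0.0439] 0.0706
tool 0
```

View pics/w12.png

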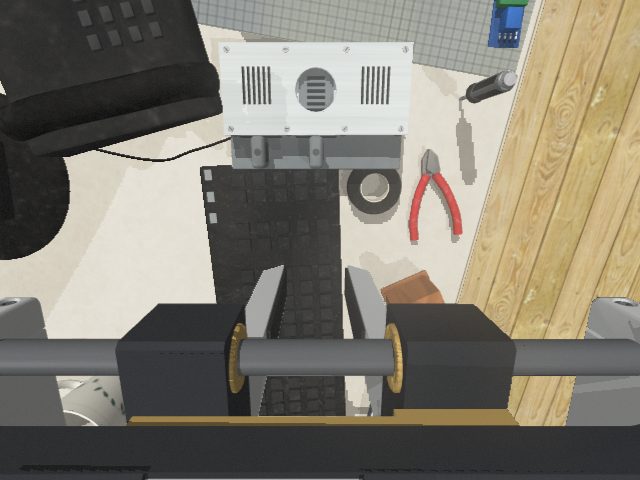

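Both handles sit at dock x = -59.4 mm (nominal -59), level, in bays 2 and 3. In this view they are at (316,152) and (260,152). No other module is on the desk, the tape and cutters are untouched, and the tool was confirmed upright in its block after release. Handing in.

```bash
python3 -c "
from station import robot; print(robot.sign_off())"
```

```text
the job is handed in; nothing more can be done
None
```

The job is handed in after about 42 s: the hole's edge was run once clockwise, front to front plus about 6° overlap, at roughly 1–4 N (lightest, about 0.7 N, near the rear left); then the tool went back upright in its block and both modules found on the desk were pushed home in the middle and left bays.

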